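# Make up a panel-fixing kit: packers under hanger brackets, locked in the fitted tray

## Robot

A 6-joint arm with a two-finger parallel gripper is mounted at the origin on the work surface; the furniture and walls round the work are solid. World frame = base frame: x ahead of the robot, y to its left, z up, the work surface at z = 0. Lengths are in mm, angles in rad, forces in N, time in s.
With the tool pointing down it reaches from about 400 to 925 mm from the base axis. Payload 12.5 kg.
Tool frame: the origin (TCP) lies where the fingers leave the gripper's body, on its centre line; the fingertips stand 78 mm ahead of it and the grasp point (between the pads) lies 59 mm ahead of it (env.tip_extent is the distance from the TCP to the fingertips, in mm); z points along the fingers, y is the direction in which the jaws open and shut (so a half turn about z gives the same grasp; the last joint's range is limited). The gripper opens to 95 mm and grips with 3 to 60 N. Pads are 20 mm wide; open, the fingers measure 119 mm over their backs; the gripper's body (75 mm by 180 mm) begins 59 mm behind the grasp point.
Start: joints at [-1.354, 0.491, 1.559, -0, 1.092, -0.106], TCP at [198.286, -592.723, 292.261] pointing down, gripper open.
Joint ranges: [-3.1, 3.1], [-0.84, 2.19], [0.05, 2.79], [-1.13, 4.28], [0.06, 2.93], [-2.69, 2.69]. Speed limits (rad/s): [2.22, 2.22, 2.79, 3.14, 3.14, 3.14].

## Interface

Orientations are given as [roll, pitch, yaw] about the fixed x, y, z axes, in that order (R = Rz(yaw) Ry(pitch) Rx(roll)).
In Python, from cell import env gives the robot as it stands. The module is installed in compiled form; this text tells all that it offers.
- The arm moves only by the tool play_rows, never from a script. Its argument "targets" is a list of rows, each an object with "linear": the shift along the tool's x, y, z in mm, a list of three; "turn": the turn about the tool's z in rad. A call has 1 to 20 rows; each row is the pose to reach, as a shift and turn from the pose commanded when the call began, along the tool's axes at that moment; what a row does not reach only later rows make up. A row lasts 1/8 s, in which the tool goes at most 62.5 mm and 10.7 degrees, less where a joint would pass 70% of its speed; a pose out of reach is approached as far as the arm can. A call with a gripper value outside its range is refused whole. "hand" is the finger opening in mm, from 0 to 95.1, set as the call begins (left out, the last holds). The fingers move at their own pace and stop on an object; the grip force is fixed at half the most. Time passes only in rows, so rows that repeat a pose let the fingers close. It gives the time, the measured TCP pose, the force and the opening at its end, in the units of the state.
- env.state(): the state, without advancing time (a new reading comes with each control period).
- env.read_camera(name): name is "scene" or "top" or "wrist"; returns (picture, depth): 480x640x3 uint8, red, green, blue; 480x640 float32, mm along the optical axis (not along the pixel's ray), 0 where there is no reading.
- env.camera_params(name): a dict with "fx", "fy", "cx", "cy" (pixels), "R" (3x3) and "t" (3): a world point X has camera coordinates R X + t. Camera axes: x right, y down, z forward; pixel columns grow to the right and rows downward; lengths in mm; the calibration is good to about 2 mm. A picture is of the moment at which its call begins: read the wrist's pose just before it. camera_params takes no time and is no camera call; for the wrist camera it gives the pose at the moment of the call.
- env.job_done(): hands the job in, once; it reports no verdict.
The state is a dict: "t": time; "joints": joint angles; "qvel": joint speeds; "tau": joint torques, N m; "eef_pos": TCP position; "tcp_rot": TCP orientation; "ft_force": force on the tool from outside, world axes, zero at the start; "moment": the same for the moment, N m; "opening": opening from 0.0 (shut) to 1.0 (fully open).
Only numpy, scipy, OpenCV 4.12 (cv2) and the standard library are available. Lean on these libraries where they do the work, as an engineer would, in place of code of your own. Each camera call takes 0.05 s, during which the arm holds its last target.

## Task

Make up the fixing kit in the plywood tray. Turn the wooden turn-button in line with the bar it sits on, pick the broken plaster out of the bays and drop it in the green rubber bowl beside the banding wheel, then lay all the steel packing plates that lie on the bench flat in the wells of the two bays, one or two in each bay. Seat a hanger bracket flush in each bay on top of its plates, and last turn the button square across both brackets so that it locks them in; leave the other things on the bench where they are.

Things in the scene. Friction and masses are not known exactly. Their poses are not given: they have to be found in the camera images.
- kit_tray: fitted plywood tray fixed to the bench, 110 (x) x 232 (y) x 30 mm high, origin at the centre of its underside. Two equal stepped bays, centred at y = +63.5 mm (a) and -63.5 mm (b), with a bar 42 mm wide between them, flush with the rim. Each bay has an upper rebate 91 (x) x 85 (y) mm, 6 mm deep, for a bracket's base plate, and in its middle a well for packing plates
- well_a (a point): centre of bay a's well floor, 6 mm above the bench; axes as the tray's. The well is 54 (x) x 38 (y) mm and 18 mm deep below the rebate floor: it takes one or two packing plates, one on the other, long side along x. A finger notch, 36 mm wide in x and as deep as the well, crosses it over the bay's full 85 mm in y, so that fingers closing along tray y can go down beside a plate
- well_b (a point): the same for bay b
- seat_a (a point): centre of the floor of bay a's upper rebate, 24 mm above the bench, 6 mm below the rim, where the middle of a bracket's underside comes; axes as the tray's
- seat_b (a point): the same for bay b
- turn_button (a joint): angle (rad) of the wooden turn-button on its vertical screw in the middle of the bar: 0 = its length along the bar (tray x), clear of both bays; it turns counter-clockwise from above to 1.571 = square across (tray y), over both bays. Stops at both ends; stays where left (0.05 N m). 84 x 18 x 12 mm, underside 2 mm above the rim: it passes over a bracket's base plate only if that lies flush
- button_grip (a point): middle of the turn-button on its axis, 38 mm above the bench (the button reaches from 32 to 44 mm above it and is 18 mm wide: pinch it across its width). The point's x axis lies along the button and turns with it
- bracket1: aluminium hanger bracket: base plate 86 (x) x 80 (y) x 6 mm with an upright eye lug in the middle, 10 mm thick (y), 46 mm wide (x), round-topped, its top 49 mm above the underside; origin at the centre of the underside; 0.3 kg. The two are alike and fit either bay either way round; at the start one stands on the bench, one on the banding wheel (its top is fixed, flat, 75 mm above the bench)
- bracket2: aluminium hanger bracket: base plate 86 (x) x 80 (y) x 6 mm with an upright eye lug in the middle, 10 mm thick (y), 46 mm wide (x), round-topped, its top 49 mm above the underside; origin at the centre of the underside; 0.3 kg. The two are alike and fit either bay either way round; at the start one stands on the bench, one on the banding wheel (its top is fixed, flat, 75 mm above the bench)
- packer1: steel packing plate 50 (x) x 34 (y) x 8 mm with a drilled middle, origin at its centre (4 mm above what it lies on); all alike, about 0.1 kg. Three or four are present; an absent one has no pose
- packer2: steel packing plate 50 (x) x 34 (y) x 8 mm with a drilled middle, origin at its centre (4 mm above what it lies on); all alike, about 0.1 kg. Three or four are present; an absent one has no pose
- packer3: steel packing plate 50 (x) x 34 (y) x 8 mm with a drilled middle, origin at its centre (4 mm above what it lies on); all alike, about 0.1 kg. Three or four are present; an absent one has no pose
- packer4: steel packing plate 50 (x) x 34 (y) x 8 mm with a drilled middle, origin at its centre (4 mm above what it lies on); all alike, about 0.1 kg. Three or four are present; an absent one has no pose
- plaster_bit1: piece of broken plaster about 25 (x) x 36 (y) x 18 mm high lying in bay a's well, its long side roughly along tray x; origin at the centre of its underside, 20 g. At least one of the two pieces is present
- plaster_bit2: piece of broken plaster about 25 (x) x 36 (y) x 18 mm high lying in bay b's well, its long side roughly along tray x; origin at the centre of its underside, 20 g. May be absent, as may the other, not both
- bowl: green rubber mixing bowl with a white rest of plaster in it, fixed to the bench, beside the cast banding wheel (a round grey turntable, 176 mm across, middle at x 0.375, y -0.347); 130 mm across the mouth, 68 mm high; origin at the centre of its underside. Behind the work stands a steel cabinet 255 mm high, nearest corner at x 0.61, y -0.16: keep the hand clear of it when passing
- scrub_brush: bystander: wooden scrubbing brush 62 x 150 x 34 mm, bristles up, origin at the centre of its underside
- marker: bystander: felt marker 136 mm long, 17 mm thick, lying; origin at the centre of its underside
Mind the look-alikes: they are no part of the job. Leave any pink look-alike of the packer3 alone.

How it is judged (in metres and radians):
On the way, in this order (a step that is already met when the one before it is completed fails the run):
1. the turn-button is turned in line with the bar (value of joint turn_button below 0.2 rad), for 0.2 s.
2. every packing plate lies flat in a well, at least one in each bay (((x of packer1 in the frame of well_a between -0.006 and 0.006 m and y of packer1 in the frame of well_a between -0.006 and 0.006 m and z of packer1 in the frame of well_a below 0.0145 m and angle between the z axis of packer1 and the z axis of well_a, either way round below 0.08 rad and angle between the x axis of packer1 and the x axis of well_a, either way round below 0.2 rad) or (x of packer1 in the frame of well_b between -0.006 and 0.006 m and y of packer1 in the frame of well_b between -0.006 and 0.006 m and z of packer1 in the frame of well_b below 0.0145 m and angle between the z axis of packer1 and the z axis of well_b, either way round below 0.08 rad and angle between the x axis of packer1 and the x axis of well_b, either way round below 0.2 rad)) and ((x of packer2 in the frame of well_a between -0.006 and 0.006 m and y of packer2 in the frame of well_a between -0.006 and 0.006 m and z of packer2 in the frame of well_a below 0.0145 m and angle between the z axis of packer2 and the z axis of well_a, either way round below 0.08 rad and angle between the x axis of packer2 and the x axis of well_a, either way round below 0.2 rad) or (x of packer2 in the frame of well_b between -0.006 and 0.006 m and y of packer2 in the frame of well_b between -0.006 and 0.006 m and z of packer2 in the frame of well_b below 0.0145 m and angle between the z axis of packer2 and the z axis of well_b, either way round below 0.08 rad and angle between the x axis of packer2 and the x axis of well_b, either way round below 0.2 rad)) and ((x of packer3 in the frame of well_a between -0.006 and 0.006 m and y of packer3 in the frame of well_a between -0.006 and 0.006 m and z of packer3 in the frame of well_a below 0.0145 m and angle between the z axis of packer3 and the z axis of well_a, either way round below 0.08 rad and angle between the x axis of packer3 and the x axis of well_a, either way round below 0.2 rad) or (x of packer3 in the frame of well_b between -0.006 and 0.006 m and y of packer3 in the frame of well_b between -0.006 and 0.006 m and z of packer3 in the frame of well_b below 0.0145 m and angle between the z axis of packer3 and the z axis of well_b, either way round below 0.08 rad and angle between the x axis of packer3 and the x axis of well_b, either way round below 0.2 rad)) and ((x of packer4 in the frame of well_a between -0.006 and 0.006 m and y of packer4 in the frame of well_a between -0.006 and 0.006 m and z of packer4 in the frame of well_a below 0.0145 m and angle between the z axis of packer4 and the z axis of well_a, either way round below 0.08 rad and angle between the x axis of packer4 and the x axis of well_a, either way round below 0.2 rad) or (x of packer4 in the frame of well_b between -0.006 and 0.006 m and y of packer4 in the frame of well_b between -0.006 and 0.006 m and z of packer4 in the frame of well_b below 0.0145 m and angle between the z axis of packer4 and the z axis of well_b, either way round below 0.08 rad and angle between the x axis of packer4 and the x axis of well_b, either way round below 0.2 rad)) and ((x of packer1 in the frame of well_a between -0.006 and 0.006 m and y of packer1 in the frame of well_a between -0.006 and 0.006 m and z of packer1 in the frame of well_a below 0.0145 m and angle between the z axis of packer1 and the z axis of well_a, either way round below 0.08 rad and angle between the x axis of packer1 and the x axis of well_a, either way round below 0.2 rad) or (x of packer2 in the frame of well_a between -0.006 and 0.006 m and y of packer2 in the frame of well_a between -0.006 and 0.006 m and z of packer2 in the frame of well_a below 0.0145 m and angle between the z axis of packer2 and the z axis of well_a, either way round below 0.08 rad and angle between the x axis of packer2 and the x axis of well_a, either way round below 0.2 rad) or (x of packer3 in the frame of well_a between -0.006 and 0.006 m and y of packer3 in the frame of well_a between -0.006 and 0.006 m and z of packer3 in the frame of well_a below 0.0145 m and angle between the z axis of packer3 and the z axis of well_a, either way round below 0.08 rad and angle between the x axis of packer3 and the x axis of well_a, either way round below 0.2 rad) or (x of packer4 in the frame of well_a between -0.006 and 0.006 m and y of packer4 in the frame of well_a between -0.006 and 0.006 m and z of packer4 in the frame of well_a below 0.0145 m and angle between the z axis of packer4 and the z axis of well_a, either way round below 0.08 rad and angle between the x axis of packer4 and the x axis of well_a, either way round below 0.2 rad)) and ((x of packer1 in the frame of well_b between -0.006 and 0.006 m and y of packer1 in the frame of well_b between -0.006 and 0.006 m and z of packer1 in the frame of well_b below 0.0145 m and angle between the z axis of packer1 and the z axis of well_b, either way round below 0.08 rad and angle between the x axis of packer1 and the x axis of well_b, either way round below 0.2 rad) or (x of packer2 in the frame of well_b between -0.006 and 0.006 m and y of packer2 in the frame of well_b between -0.006 and 0.006 m and z of packer2 in the frame of well_b below 0.0145 m and angle between the z axis of packer2 and the z axis of well_b, either way round below 0.08 rad and angle between the x axis of packer2 and the x axis of well_b, either way round below 0.2 rad) or (x of packer3 in the frame of well_b between -0.006 and 0.006 m and y of packer3 in the frame of well_b between -0.006 and 0.006 m and z of packer3 in the frame of well_b below 0.0145 m and angle between the z axis of packer3 and the z axis of well_b, either way round below 0.08 rad and angle between the x axis of packer3 and the x axis of well_b, either way round below 0.2 rad) or (x of packer4 in the frame of well_b between -0.006 and 0.006 m and y of packer4 in the frame of well_b between -0.006 and 0.006 m and z of packer4 in the frame of well_b below 0.0145 m and angle between the z axis of packer4 and the z axis of well_b, either way round below 0.08 rad and angle between the x axis of packer4 and the x axis of well_b, either way round below 0.2 rad))), for 0.2 s.
3. a bracket sits flush in each bay over the plates ((((x of bracket1 in the frame of seat_a between -0.005 and 0.005 m and y of bracket1 in the frame of seat_a between -0.005 and 0.005 m and z of bracket1 in the frame of seat_a below 0.0025 m and angle between bracket1's own z axis and vertical below 0.04 rad and angle between the x axis of bracket1 and the x axis of seat_a, either way round below 0.1 rad) and (x of bracket2 in the frame of seat_b between -0.005 and 0.005 m and y of bracket2 in the frame of seat_b between -0.005 and 0.005 m and z of bracket2 in the frame of seat_b below 0.0025 m and angle between bracket2's own z axis and vertical below 0.04 rad and angle between the x axis of bracket2 and the x axis of seat_b, either way round below 0.1 rad)) or ((x of bracket1 in the frame of seat_b between -0.005 and 0.005 m and y of bracket1 in the frame of seat_b between -0.005 and 0.005 m and z of bracket1 in the frame of seat_b below 0.0025 m and angle between bracket1's own z axis and vertical below 0.04 rad and angle between the x axis of bracket1 and the x axis of seat_b, either way round below 0.1 rad) and (x of bracket2 in the frame of seat_a between -0.005 and 0.005 m and y of bracket2 in the frame of seat_a between -0.005 and 0.005 m and z of bracket2 in the frame of seat_a below 0.0025 m and angle between bracket2's own z axis and vertical below 0.04 rad and angle between the x axis of bracket2 and the x axis of seat_a, either way round below 0.1 rad)))), for 0.2 s.
At the end, for the whole second after the job is handed in: button across (over 1.35 rad); every packer flat in a well, centred within 6 mm, at most two deep, one or more per bay; a bracket in each bay within 5 mm, at most 2.5 mm high, upright to 0.04 rad; plaster bits inside the bowl; all at rest (all of step 2 and value of joint turn_button above 1.35 rad and (((x of bracket1 in the frame of seat_a between -0.005 and 0.005 m and y of bracket1 in the frame of seat_a between -0.005 and 0.005 m and z of bracket1 in the frame of seat_a below 0.0025 m and angle between bracket1's own z axis and vertical below 0.04 rad and angle between the x axis of bracket1 and the x axis of seat_a, either way round below 0.1 rad) and (x of bracket2 in the frame of seat_b between -0.005 and 0.005 m and y of bracket2 in the frame of seat_b between -0.005 and 0.005 m and z of bracket2 in the frame of seat_b below 0.0025 m and angle between bracket2's own z axis and vertical below 0.04 rad and angle between the x axis of bracket2 and the x axis of seat_b, either way round below 0.1 rad)) or ((x of bracket1 in the frame of seat_b between -0.005 and 0.005 m and y of bracket1 in the frame of seat_b between -0.005 and 0.005 m and z of bracket1 in the frame of seat_b below 0.0025 m and angle between bracket1's own z axis and vertical below 0.04 rad and angle between the x axis of bracket1 and the x axis of seat_b, either way round below 0.1 rad) and (x of bracket2 in the frame of seat_a between -0.005 and 0.005 m and y of bracket2 in the frame of seat_a between -0.005 and 0.005 m and z of bracket2 in the frame of seat_a below 0.0025 m and angle between bracket2's own z axis and vertical below 0.04 rad and angle between the x axis of bracket2 and the x axis of seat_a, either way round below 0.1 rad))) and horizontal distance between each of plaster_bit1, plaster_bit2 and bowl below 0.062 m and z of plaster_bit1 in the frame of bowl between 0 and 0.07 m and z of plaster_bit2 in the frame of bowl between 0 and 0.07 m and linear speed of each of packer1, packer2, packer3, packer4, bracket1, bracket2, plaster_bit1, plaster_bit2 below 0.03 m/s); the robot touches nothing.
It fails at once if a bystander is pushed more than 3 cm or overturned (distance of any of scrub_brush, marker from where it was at the start of the episode above 0.03 m or angle between scrub_brush's own z axis and vertical above 0.6 rad).
Of packer1, packer2, packer3, packer4 only 3 to 4 are there at a start; the rules pass over those that are not, and their reading is None.
Of plaster_bit1, plaster_bit2 only 1 to 2 are there at a start; the rules pass over those that are not, and their reading is None.
At some moment in a run one of bracket1, bracket2, packer1, packer2, packer3, packer4 may be knocked a few centimetres aside while the robot is not near it.
Once in a run the grip may slacken for a moment while it holds something.
It also fails if it takes over 208 s, if anything falls off the work surface, if the arm or the gripper's body presses on something with over 40 N, if the wrist force passes 120 N, or if a joint passes its speed limit or range.

## Working session

There is one attempt and no reset: what is moved stays moved. The work goes in short steps, Python scripts to look and compute and a tool call to move; the robot and the scene stay as the last step left them, time stands still between calls to the robot, and variables do not carry over. Pictures are saved under pics/ and viewed, and the job is handed in when it is done.

Besides the shell and the picture viewer there is one more tool, called after "Request:" as a command line: name --argument value ..., lists and objects as JSON in quotes. play_rows: Moves the arm, as the interface text tells. Its arguments: {"type":"object","properties":{"targets":{"type":"array","items":{"type":"object","properties":{"linear":{"type":"array","items":{"type":"number"}},"turn":{"type":"number"}}}},"hand":{"type":"number"}},"required":["targets"]}

```bash
ls; mkdir -p pics; cat > h.py <<'E'
import numpy as np, cv2
from cell import env
def snap(name, tag):
    p=env.camera_params(name)
    im,d=env.read_camera(name)
    cv2.imwrite(f'pics/{tag}.png',cv2.cvtColor(im,cv2.COLOR_RGB2BGR))
    np.savez(f'pics/{tag}.npz',im=im,d=d,**{k:np.array(v) for k,v in p.items()})
    return im,d,p
def load(tag):
    z=np.load(f'pics/{tag}.npz'); return z['im'],z['d'],z
def px2w(p,u,v,z=None,d=None):
    R=np.array(p['R']);t=np.array(p['t'])
    r=np.array([(u-p['cx'])/p['fx'],(v-p['cy'])/p['fy'],1.])
    if z is None: return R.T@(r*d-t)
    c=-R.T@t; w=R.T@r
    return c+w*(z-c[2])/w[2]
def w2px(p,X):
    c=np.array(p['R'])@np.array(X)+np.array(p['t'])
    return p['fx']*c[0]/c[2]+p['cx'],p['fy']*c[1]/c[2]+p['cy']
def crop(tag,x0,y0,x1,y1,k,out):
    im,_,_=load(tag)
    c=cv2.resize(im[y0:y1,x0:x1],None,fx=k,fy=k,interpolation=cv2.INTER_CUBIC)
    cv2.imwrite(f'pics/{out}.png',cv2.cvtColor(c,cv2.COLOR_RGB2BGR))
E
python3 - <<'E'
from h import *
s=env.state(); print({k:np.round(v,3) for k,v in s.items()}, env.tip_extent)
for n in ['scene','top','wrist']:
    im,d,p=snap(n,n+'0'); R=np.array(p['R']);print(n,p['fx'],p['cx'],p['cy'],np.round(R,3).tolist(),np.round(-R.T@np.array(p['t'])))
E
```

```text
pics
{'t': np.float64(0.0), 'joints': array([-1.354,  0.492,  1.56 , -0.   ,  1.092, -0.106]), 'qvel': array([-0.001, -0.001,  0.001, -0.   ,  0.001,  0.   ]), 'tau': array([ 3.0000e-03, -6.1263e+01, -2.5818e+01,  6.9000e-02,  4.8000e-02,
       -0.0000e+00]), 'eef_pos': array([ 198.24 , -592.539,  291.645]), 'tcp_rot': array([-3.14 , -0.   ,  0.323]), 'ft_force': array([-0.711, -0.525,  0.199]), 'moment': array([-0.014,  0.006, -0.004]), 'opening': np.float64(1.001)} 77.60000000000001
scene 571.6825914067107 318.9575001468348 242.88125199234477 [[-0.632, -0.775, 0.006], [-0.528, 0.424, -0.736], [0.567, -0.468, -0.677]] [-147.  412.  865.]
top 481.73810186488555 318.7886269661076 241.79149155659607 [[-0.007, -1.0, -0.008], [-0.993, 0.008, -0.115], [0.115, 0.007, -0.993]] [ 329. -130. 1388.]
wrist 361.0417486545752 324.5896445611826 238.8992029250527 [[0.318, -0.948, -0.001], [-0.914, -0.307, 0.263], [-0.25, -0.083, -0.965]] [ 269. -569.  385.]
```

View pics/scene0.png

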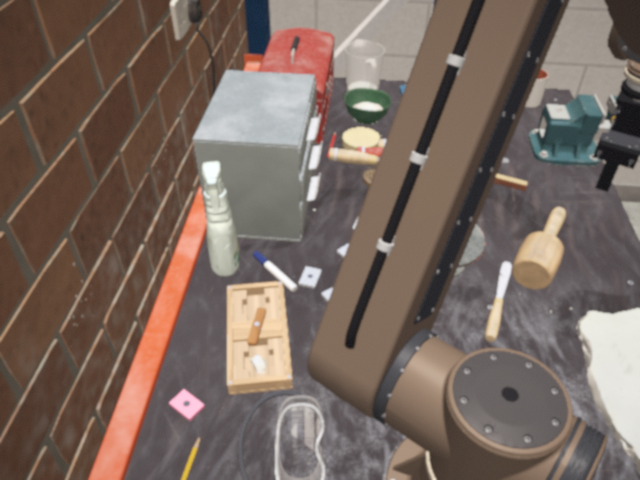

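View pics/top0.png

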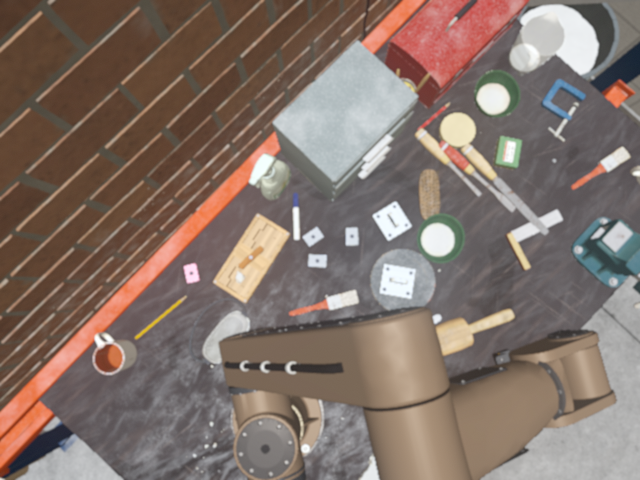

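View pics/wrist0.png

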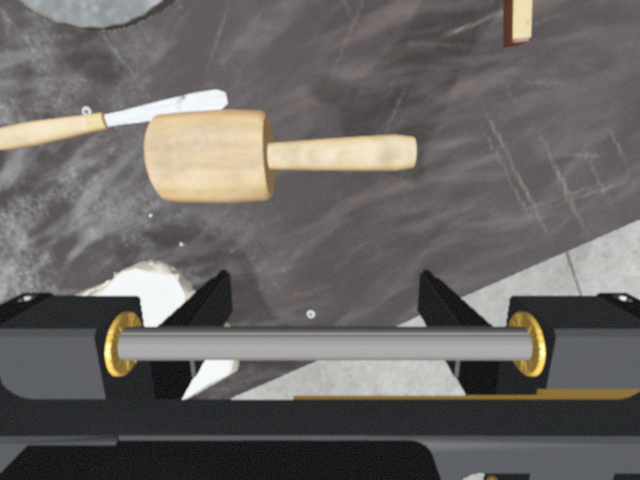

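```bash
python3 - <<'E'
from h import *
crop('top0',200,180,360,310,5,'c1'); crop('top0',330,170,490,320,5,'c2')
E
```

```text
(no output)
```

View pics/c1.png

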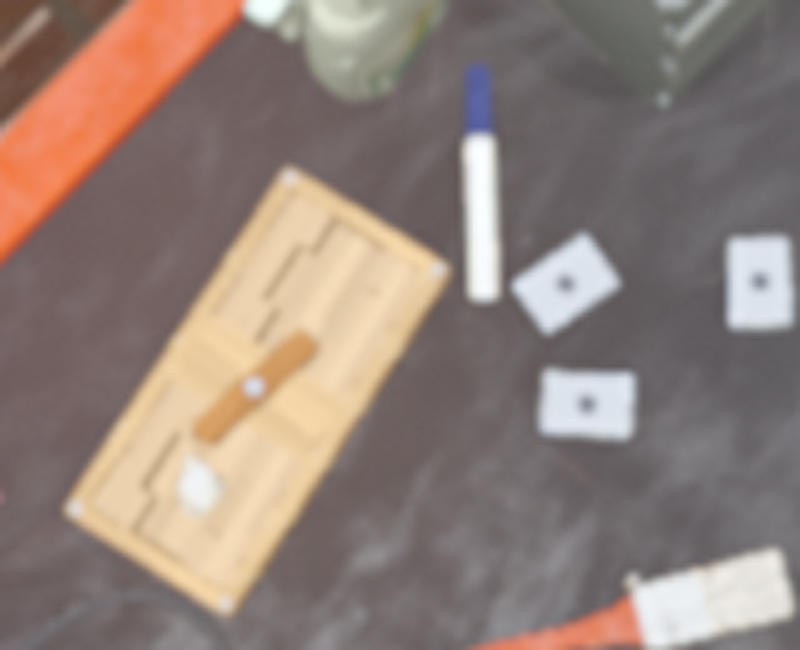

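View pics/c2.png

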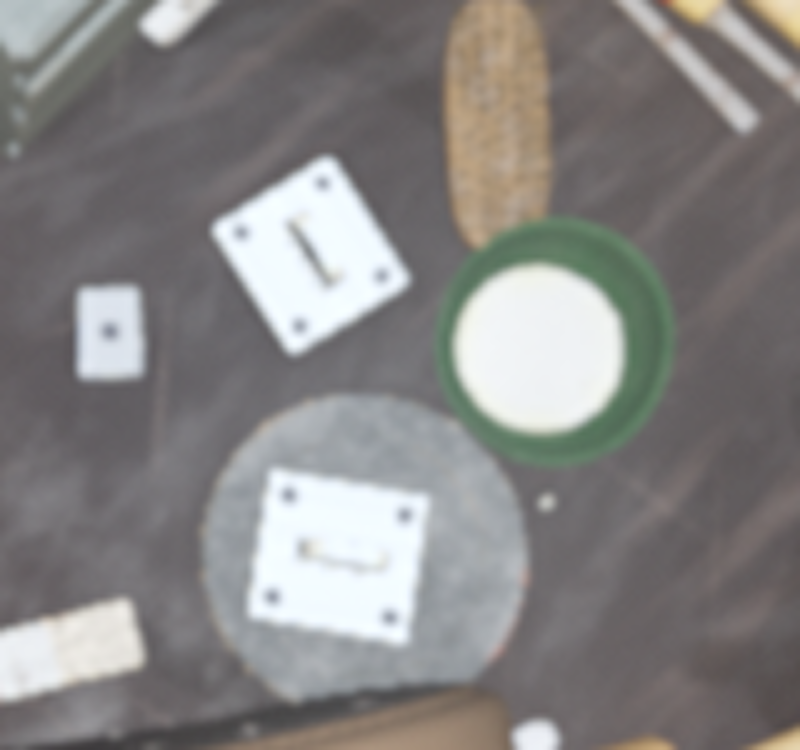

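```bash
python3 - <<'E'
from h import *
im,d,p=load('top0')
def q(n,u,v,z): print(n,np.round(px2w(p,u,v,z=z),1), 'depthw',np.round(px2w(p,u,v,d=d[int(v),int(u)]),1))
C=lambda x,y:(200+x/5,180+y/5)
D=lambda x,y:(330+x/5,170+y/5)
q('trayUL',*C(290,170),30);q('UR',*C(447,268),30);q('LR',*C(228,610),30);q('LL',*C(68,508),30)
q('button',*C(254,386),44);q('b+',*C(302,340),44);q('b-',*C(207,432),44)
q('plaster',*C(197,487),24)
q('p1',*C(567,284),8);q('p2',*C(587,404),8);q('p3',*C(760,281),8)
q('brA',*D(311,254),6);q('brB',*D(339,553),81);q('bowl',*D(555,340),68);q('wheel',375,280,75)
q('brush',*D(500,125),34);q('marker',*C(482,190),17); q('pink',192,273,8)
for a in [(330,155),(212,230),(295,355),(412,280)]: q('A',*D(*a),6)
for a in [(270,470),(430,497),(410,642),(250,615)]: q('B',*D(*a),81)
E
```

```text
trayUL [566.9  52.6  30. ] depthw [566.4  52.1  33.4]
UR [509.6 -37.2  30. ] depthw [509.8 -37.2  28.9]
LR [317.4  85.6  30. ] depthw [317.4  85.8  29. ]
LL [375.1 176.4  30. ] depthw [375.2 177.2  26.4]
button [442.  70.  44.] depthw [442.1  70.3  42.2]
b+ [467.7  43.3  44. ] depthw [467.7  43.3  44. ]
b- [416.4  96.1  44. ] depthw [416.8  97.3  37.1]
plaster [386.6 104.8  24. ] depthw [386.8 105.7  19.1]
p1 [ 502.7 -105.1    8. ] depthw [ 502.8 -105.1    7.4]
p2 [ 433.1 -116.1    8. ] depthw [ 433.  -116.2   10. ]
p3 [ 503.5 -216.5    8. ] depthw [ 503.5 -216.5    7.8]
brA [ 547.8 -333.9    6. ] depthw [ 543.5 -329.8   33.3]
brB [ 372.2 -333.9   81. ] depthw [ 370.8 -327.   124.8]
bowl [ 488.9 -457.9   68. ] depthw [ 495.2 -470.8   15.9]
wheel [ 374.5 -273.    75. ] depthw [ 374.4 -272.6   78.3]
brush [ 617.  -439.4   34. ] depthw [ 621.4 -444.1   13.4]
marker [556.6 -56.6  17. ] depthw [556.6 -56.5  16.9]
pink [400.9 243.9   8. ] depthw [401.  244.2   6.8]
A [ 606.  -346.4    6. ] depthw [ 606.5 -346.7    3.6]
A [ 562.4 -276.8    6. ] depthw [ 563.6 -277.5   -1.1]
A [ 488.9 -323.2    6. ] depthw [ 489.4 -323.8    1.7]
A [ 532.1 -391.9    6. ] depthw [ 533.2 -393.4   -1.7]
B [ 417.5 -297.6   81. ] depthw [ 417.6 -297.8   79.3]
B [ 402.1 -383.9   81. ] depthw [ 402.7 -385.7   71.7]
B [ 324.2 -370.8   81. ] depthw [ 324.2 -371.9   74.9]
B [ 339.3 -285.1   81. ] depthw [ 339.3 -285.5   76.9]
```

```bash
cat > mv.py <<'E'
import sys
from h import *
from scipy.spatial.transform import Rotation as Ro
def delta(x,y,z,yaw):
    s=env.state(); e=np.array(s['eef_pos']); r=np.array(s['tcp_rot'])
    R=Ro.from_euler('xyz',r).as_matrix()
    y0=r[2]
    l=R.T@(np.array([x,y,z])-e)
    t=-(((yaw-y0)+np.pi)%(2*np.pi)-np.pi)
    t2=-(yaw-y0)
    j=s['joints']; 
    print('t',round(s['t'],2),'now',np.round(e,1),'rot',np.round(r,3),'open',round(s['opening']*95.1,1),'F',np.round(s['ft_force'],1))
    print('  linear',np.round(l,1),'turn',round(t,3),'j6 after~',round(np.arctan2(y,x)+np.pi/2-y0+t,2),'r',round(np.hypot(x,y)))
if __name__=='__main__': 
    a=[float(v) for v in sys.argv[1:]]
    for i in range(0,len(a),4): delta(*a[i:i+4])
E
python3 mv.py 440 -350 320 1.0
```

```text
t 0.15 now [ 198.3 -592.6  291.8] rot [-3.141 -0.     0.323] open 95.2 F [-0.3 -0.9 -0.1]
  linear [ 306.2 -153.4  -28. ] turn -0.677 j6 after~ -0.1 r 562
```

Request:
play_rows --targets '[{"linear":[306,-153,-28],"turn":-0.677},{"linear":[306,-153,-28],"turn":-0.677},{"linear":[306,-153,-28],"turn":-0.677},{"linear":[306,-153,-28],"turn":-0.677},{"linear":[306,-153,-28],"turn":-0.677},{"linear":[306,-153,-28],"turn":-0.677},{"linear":[306,-153,-28],"turn":-0.677},{"linear":[306,-153,-28],"turn":-0.677},{"linear":[306,-153,-28],"turn":-0.677}]'

```text
t: 1.27
eef_pos: [439.2, -351.4, 320.1]
tcp_rot: [-3.141, 0.0, 0.998]
ft_force: [0.3, 0.2, 0.4]
opening: 0.996
```

```bash
python3 - <<'E'
from h import *
s=env.state(); print(np.round(s['eef_pos'],1),s['tcp_rot'],s['qvel'])
snap('wrist','w1')
E
python3 mv.py 442 70 300 2.30
```

```text
[ 439.2 -351.4  320.1] [-3.14135743e+00  1.22233932e-04  9.98406550e-01] [-0.00272622 -0.00104573  0.00033038  0.00074222 -0.00174819  0.0026895 ]
t 1.32 now [ 439.3 -351.4  320.1] rot [-3.141  0.     0.998] open 95.2 F [ 0.3 -0.9  1. ]
  linear [ 355.7 -226.    20.1] turn -1.302 j6 after~ -0.57 r 448
```

View pics/w1.png

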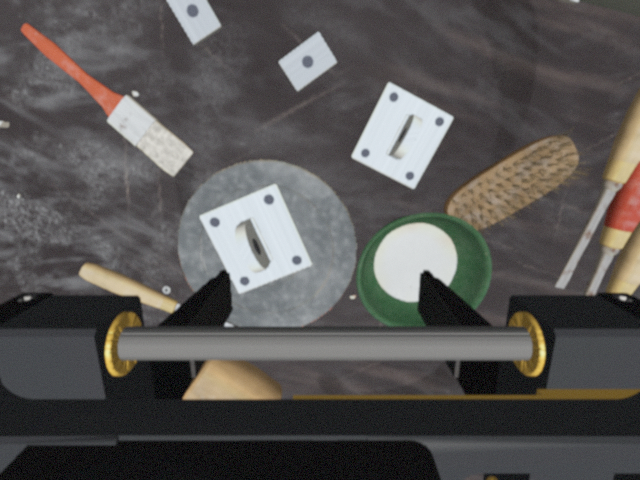

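Request:
play_rows --targets '[{"linear":[356,-226,20],"turn":-1.302},{"linear":[356,-226,20],"turn":-1.302},{"linear":[356,-226,20],"turn":-1.302},{"linear":[356,-226,20],"turn":-1.302},{"linear":[356,-226,20],"turn":-1.302},{"linear":[356,-226,20],"turn":-1.302},{"linear":[356,-226,20],"turn":-1.302},{"linear":[356,-226,20],"turn":-1.302},{"linear":[356,-226,20],"turn":-1.302},{"linear":[356,-226,20],"turn":-1.302}]'

```text
t: 2.58
eef_pos: [442.4, 69.8, 300.2]
tcp_rot: [-3.142, 0.0, 2.299]
ft_force: [-0.4, -0.7, 0.1]
opening: 0.998
```

```bash
python3 - <<'E'
from h import *
s=env.state(); print(np.round(s['eef_pos'],1),s['tcp_rot'],s['qvel'])
snap('wrist','w2')
E

```

```text
[442.4  69.8 300.2] [-3.14154299e+00  2.32164669e-04  2.29868737e+00] [ 0.00112694 -0.00091201 -0.00103005  0.00196228 -0.00055261 -0.00351977]
```

View pics/w2.png

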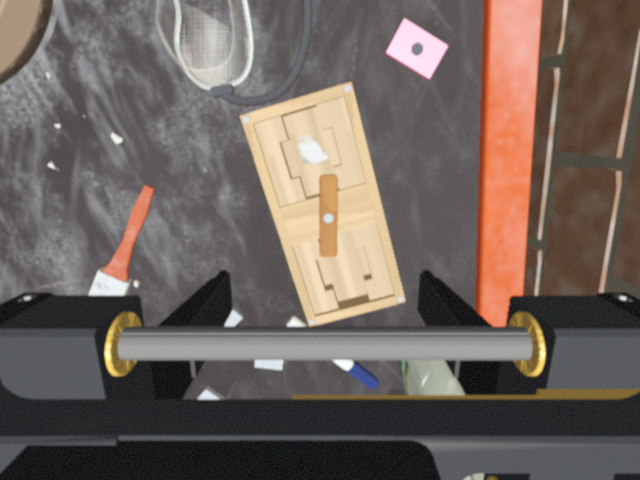

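```bash
python3 - <<'E'
from h import *
im,d,p=load('w2')
crop('w2',230,75,420,335,3,'c3')
# button depth mask
for u,v in [(328,218),(328,180),(328,250),(312,150),(340,275),(300,215),(352,290),(325,285)]:
    print(u,v,np.round(px2w(p,u,v,d=d[v,u]),1))
E
```

```text
328 218 [445.4  72.9  45.5]
328 180 [420.8 100.4  44. ]
328 250 [467.6  48.2  44.6]
312 150 [390.7 110.3  22.9]
340 275 [506.   26.5   5.6]
300 215 [424.2  53.8  30.5]
352 290 [528.6  22.3   6.4]
325 285 [500.7   6.7   8.3]
```

View pics/c3.png

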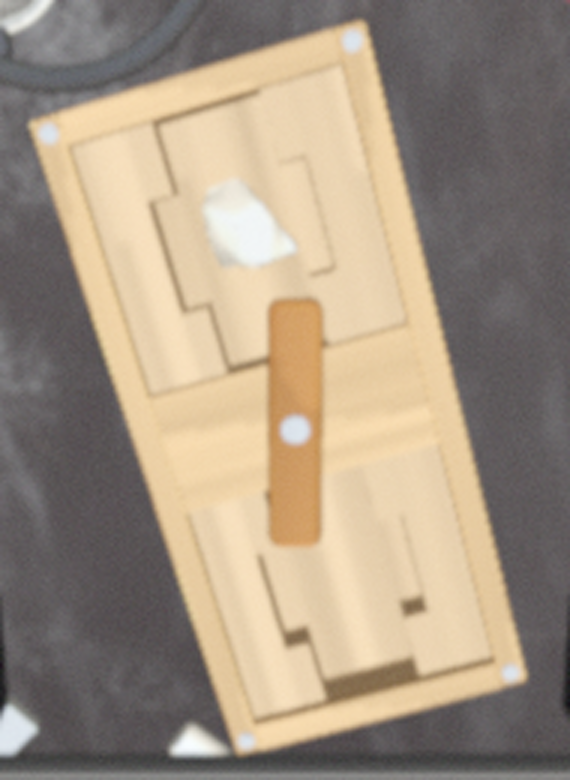

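```bash
python3 - <<'E'
from h import *
from scipy.spatial.transform import Rotation as Ro
im,d,p=load('w2')
e=np.array([442.4,69.8,300.2]);R=Ro.from_euler('xyz',[np.pi,0,2.29868]).as_matrix()
for x in (-10,0,10):
  for y in (-47.5,47.5): print(x,y,np.round(w2px(p,e+R@[x,y,77.6]),1))
crop('w2',180,240,460,330,2.8,'c4')
cs=[(32,122),(365,20),(525,680),(238,752)]
w=[px2w(p,230+a/3-.33,75+b/3-.33,z=30)[:2] for a,b in cs]; w=np.array(w); print(w.round(1), w.mean(0))
print([np.linalg.norm(w[i]-w[(i+1)%4]).round(1) for i in range(4)])
v=w[1]+w[0]-w[2]-w[3]; print('yaw',np.arctan2(v[1],v[0])-np.pi/2, np.arctan2(*(w[2]-w[3]+w[1]-w[0])[::-1]))
b=[px2w(p,230+a/3-.33,75+bb/3-.33,z=44)[:2] for a,bb in [(296,300),(296,545),(295,430),(270,420),(322,420)]]; print(np.round(b,1)); v=b[0]-b[1]; print(np.arctan2(v[1],v[0]),np.linalg.norm(v),(b[0]+b[1])/2)
E
```

```text
-10 -47.5 [230.7 308. ]
-10 47.5 [414.3 308.3]
0 -47.5 [229.4 290.1]
0 47.5 [415.6 290.3]
10 -47.5 [228.  271.6]
10 47.5 [417.  271.9]
[[318.5  89.2]
 [377.1 181.8]
 [572.5  57.2]
 [513.6 -34.5]] [445.42143882  73.40198184]
[np.float64(109.6), np.float64(231.7), np.float64(109.0), np.float64(230.9)]
yaw 1.0043460019905268 1.0034185096393933
[[417.7 104.3]
 [472.5  43.3]
 [445.7  72.6]
 [437.3  69.7]
 [450.   81. ]]
2.3026369518974 82.05034834297074 [445.06883434  73.8105537 ]
```

View pics/c4.png

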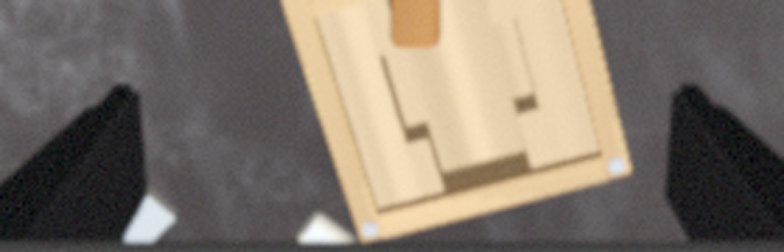

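```bash
python3 mv.py 443.5 71.6 111 2.303
```

```text
t 2.62 now [442.4  69.9 300.2] rot [-3.142  0.     2.299] open 94.8 F [-0.1  0.4 -0.5]
  linear [  0.6   2.  189.2] turn -0.004 j6 after~ -0.57 r 449
```

Request:
play_rows --hand 50 --targets '[{"linear":[0.6,2,60],"turn":-0.004},{"linear":[0.6,2,120],"turn":-0.004},{"linear":[0.6,2,150],"turn":-0.004},{"linear":[0.6,2,170],"turn":-0.004},{"linear":[0.6,2,189],"turn":-0.004},{"linear":[0.6,2,189],"turn":-0.004},{"linear":[0.6,2,189],"turn":-0.004}]'

```text
t: 3.5
eef_pos: [443.6, 72.4, 111.7]
tcp_rot: [3.141, 0.0, 2.305]
ft_force: [-0.6, 0.3, -0.2]
opening: 0.525
```

Request:
play_rows --hand 0 --targets '[{"linear":[0,0,0],"turn":0},{"linear":[0,0,0],"turn":0},{"linear":[0,0,0],"turn":0},{"linear":[0,0,0],"turn":0},{"linear":[0,0,0],"turn":0},{"linear":[0,0,0],"turn":0}]'

```text
t: 4.25
eef_pos: [443.8, 73.2, 111.4]
tcp_rot: [3.14, 0.001, 2.306]
ft_force: [2.2, 5.2, 0.8]
opening: 0.188
```

Request:
play_rows --targets '[{"linear":[0,0,0],"turn":0.15},{"linear":[0,0,0],"turn":0.3},{"linear":[0,0,0],"turn":0.45},{"linear":[0,0,0],"turn":0.6},{"linear":[0,0,0],"turn":0.75},{"linear":[0,0,0],"turn":0.9},{"linear":[0,0,0],"turn":1.05},{"linear":[0,0,0],"turn":1.2},{"linear":[0,0,0],"turn":1.28},{"linear":[0,0,0],"turn":1.28},{"linear":[0,0,0],"turn":1.28}]'

```text
t: 5.62
eef_pos: [444.6, 73.1, 111.5]
tcp_rot: [3.139, -0.002, 1.026]
ft_force: [4.3, 1.9, -0.6]
opening: 0.191
```

Request:
play_rows --hand 50 --targets '[{"linear":[0,0,0],"turn":0},{"linear":[0,0,0],"turn":0},{"linear":[0,0,0],"turn":0},{"linear":[0,0,-40],"turn":0},{"linear":[0,0,-100],"turn":0},{"linear":[0,0,-160],"turn":0},{"linear":[0,0,-190],"turn":0},{"linear":[0,0,-190],"turn":0},{"linear":[0,0,-190],"turn":0}]'

```text
t: 6.75
eef_pos: [442.9, 72.9, 300.4]
tcp_rot: [-3.141, 0.001, 1.026]
ft_force: [0.7, 0.2, 0.5]
opening: 0.527
```

```bash
python3 - <<'E'
from h import *
s=env.state(); print(np.round(s['eef_pos'],1),s['tcp_rot'],s['qvel'])
snap('wrist','w3')
E

```

```text
[442.9  72.9 300.4] [-3.14056138e+00  7.57820663e-04  1.02579795e+00] [9.74872738e-04 1.84075193e-02 2.75076431e-03 1.20597287e-03
 1.89129576e-03 5.66448204e-05]
```

View pics/w3.png

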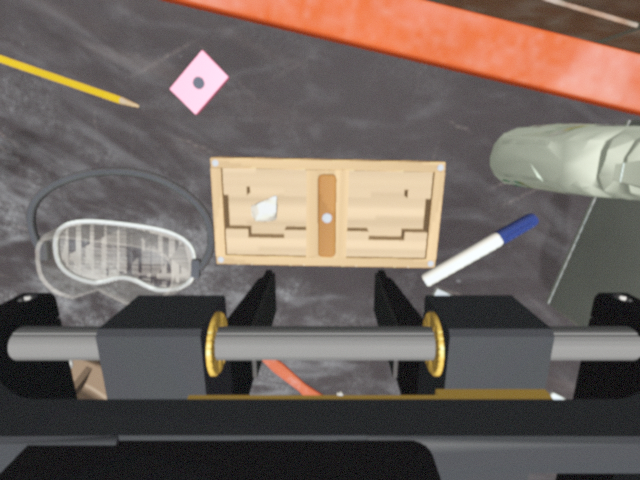

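```bash
python3 - <<'E'
from h import *
crop('w3',200,145,460,280,3,'c5')
E
```

```text
(no output)
```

View pics/c5.png

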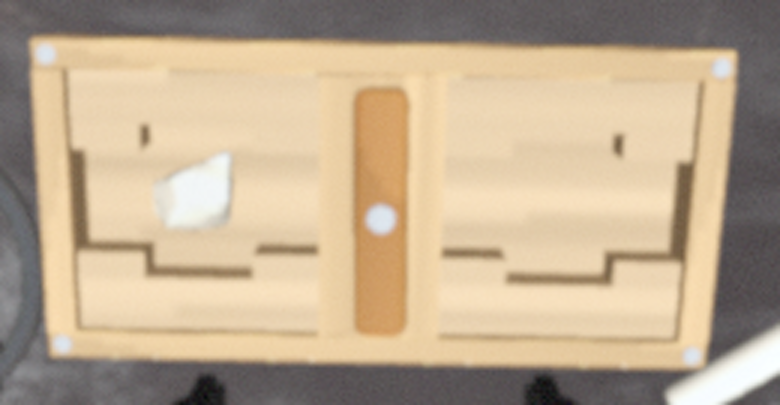

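```bash
python3 - <<'E'
from h import *
im,d,p=load('w3')
cs=[(32,38),(738,52),(706,368),(50,356)]
def f(cs,z): return np.array([px2w(p,200+a/3-.33,145+b/3-.33,z=z)[:2] for a,b in cs])
w=f(cs,30)
print(w.round(1), w.mean(0))
print([np.linalg.norm(w[i]-w[(i+1)%4]).round(1) for i in range(4)])
v=w[0]+w[3]-w[1]-w[2]; print('yaw',np.arctan2(v[1],v[0])-np.pi/2)
v=w[0]+w[1]-w[2]-w[3]; print('yaw',np.arctan2(v[1],v[0]))
b=f([(382,88),(380,336),(380,219)],44); print(b.round(1)); v=b[0]-b[1];print('button yaw',np.arctan2(v[1],v[0]),(b[0]+b[1])/2)
c=f([(206,380),(542,380)],300.4-77.6);e=np.array([442.9,72.9]);yw=1.0258
T=np.array([[np.cos(yw),np.sin(yw)],[np.sin(yw),-np.cos(yw)]])
print('fingers in tool', ((c-e)@T.T).round(1))
print('tray in tool', T@(w.mean(0)-[444.3,72.6]))
y2=2.2987;T2=np.array([[np.cos(y2),np.sin(y2)],[np.sin(y2),-np.cos(y2)]]);print(T2@(np.array([445.4,73.4])-[444.3,72.6]))
# plaster
m=(im.min(2)>195); m[:,:245]=0;m[:,285:]=0;m[:190]=0;m[230:]=0
ys,xs=np.where(m);print(len(xs),xs.mean(),ys.mean());r=cv2.minAreaRect(np.c_[xs,ys].astype(np.float32));print(r)
pts=np.array([px2w(p,x,y,d=d[y,x]) for x,y in zip(xs,ys)]);print(np.percentile(pts,[2,50,98],axis=0).round(1),pts.mean(0))
q=f([(155,190),(230,153),(232,222),(168,228)],20);print(q.round(1))
E
```

```text
[[377.1 181. ]
 [573.1  57.3]
 [514.8 -36. ]
 [317.7  88.2]] [445.69886285  72.60747335]
[np.float64(231.8), np.float64(110.0), np.float64(233.0), np.float64(110.2)]
yaw 1.0079760521167973
yaw 1.006769543410278
[[467.6 108.9]
 [424.1  38. ]
 [445.   72.7]]
button yaw 1.0205783384147724 [445.84930332  73.44769156]
fingers in tool [[ 11.2 -27.8]
 [ 11.3  28.5]]
tray in tool [0.7315821  1.19233416]
[-0.13458005  1.35347265]
469 264.50959488272923 209.32622601279317
((265.6999816894531, 209.89996337890625), (19.23018455505371, 30.857742309570312), 63.43495178222656)
[[375.2  99.    8.8]
 [391.7 109.9  20.5]
 [406.7 118.2  24.3]] [391.66075123 109.53896752  20.91156625]
[[380.5 117.8]
 [410.  115.1]
 [397.3  94.3]
 [376.8 104.2]]
```

```bash
python3 mv.py 390.7 110.5 150 1.006  390.7 110.5 87.5 1.006
```

```text
t 6.8 now [442.9  72.8 300.1] rot [-3.140e+00  1.000e-03  1.026e+00] open 49.8 F [0.7 0.4 0.2]
  linear [  5.3 -63.9 150.2] turn 0.02 j6 after~ 0.84 r 406
t 6.8 now [442.9  72.8 300.1] rot [-3.140e+00  1.000e-03  1.026e+00] open 49.8 F [0.7 0.4 0.2]
  linear [  5.4 -63.8 212.7] turn 0.02 j6 after~ 0.84 r 406
```

Request:
play_rows --hand 46 --targets '[{"linear":[2,-30,50],"turn":0.02},{"linear":[5.3,-64,100],"turn":0.02},{"linear":[5.3,-64,150],"turn":0.02},{"linear":[5.3,-64,150],"turn":0.02},{"linear":[5.3,-64,150],"turn":0.02}]'

```text
t: 7.42
eef_pos: [391.8, 110.5, 151.9]
tcp_rot: [-3.141, 0.0, 1.006]
ft_force: [0.8, -0.8, -0.5]
opening: 0.484
```

```bash
python3 mv.py 390.7 110.5 87.5 1.006
```

```text
t 7.42 now [391.8 110.5 151.9] rot [-3.141  0.     1.006] open 46.1 F [ 0.8 -0.8 -0.5]
  linear [-0.6 -0.9 64.4] turn -0.0 j6 after~ 0.84 r 406
```

Request:
play_rows --targets '[{"linear":[0,0,20],"turn":0},{"linear":[0,0,40],"turn":0},{"linear":[0,0,55],"turn":0},{"linear":[0,0,63],"turn":0},{"linear":[0,0,63],"turn":0},{"linear":[0,0,63],"turn":0}]'

```text
t: 8.18
eef_pos: [391.7, 110.6, 89.0]
tcp_rot: [3.14, -0.001, 1.006]
ft_force: [0.1, 0.3, -0.6]
opening: 0.487
```

Request:
play_rows --hand 0 --targets '[{"linear":[0,0,0],"turn":0},{"linear":[0,0,0],"turn":0},{"linear":[0,0,0],"turn":0},{"linear":[0,0,0],"turn":0},{"linear":[0,0,0],"turn":0}]'

```text
t: 8.8
eef_pos: [391.8, 110.7, 88.8]
tcp_rot: [3.14, -0.001, 1.006]
ft_force: [0.1, 1.7, 14.2]
opening: 0.256
```

Request:
play_rows --targets '[{"linear":[0,0,-20],"turn":0},{"linear":[0,0,-70],"turn":0},{"linear":[0,0,-120],"turn":0},{"linear":[0,0,-120],"turn":0}]'

```text
t: 9.3
eef_pos: [392.0, 110.8, 211.0]
tcp_rot: [3.137, -0.004, 1.006]
ft_force: [0.3, -0.2, -0.1]
opening: 0.222
```

```bash
python3 - <<'E'
from h import *
im,d,p=load('w1')
# bowl rim: segment green
hsv=cv2.cvtColor(im,cv2.COLOR_RGB2HSV)
m=((hsv[...,0]>50)&(hsv[...,0]<95)&(hsv[...,1]>100)).astype(np.uint8);m[:,:340]=0;m[:,500:]=0
ys,xs=np.where(m);print(xs.min(),xs.max(),ys.min(),ys.max())
pts=np.array([px2w(p,x,y,d=d[y,x]) for x,y in zip(xs,ys)]); r=pts[pts[:,2]>62]; print(len(r),r.min(0),r.max(0),r.mean(0))
E
python3 mv.py 491 -455 200 1.006
```

```text
340 499 218 479
462 [ 432.09364762 -482.53695663   62.96599989] [ 494.3062745  -288.83788568  413.26153529] [ 472.78123911 -353.14704414  332.99092142]
t 9.3 now [392.  110.8 211. ] rot [ 3.137 -0.004  1.006] open 21.1 F [ 0.3 -0.2 -0.1]
  linear [-425.   386.4   11.2] turn -0.0 j6 after~ -0.18 r 669
```

Request:
play_rows --targets '[{"linear":[-50,46,-30],"turn":0},{"linear":[-96,87,-40],"turn":0},{"linear":[-142,129,-40],"turn":0},{"linear":[-188,171,-40],"turn":0},{"linear":[-234,213,-40],"turn":0},{"linear":[-280,255,-40],"turn":0},{"linear":[-326,297,-40],"turn":0},{"linear":[-372,338,-40],"turn":0},{"linear":[-410,373,-40],"turn":0},{"linear":[-425,386,-20],"turn":0},{"linear":[-425,386,20],"turn":0},{"linear":[-425,386,50],"turn":0},{"linear":[-425,386,68],"turn":0},{"linear":[-425,386,68],"turn":0}]'

```text
t: 11.05
eef_pos: [489.5, -454.6, 138.5]
tcp_rot: [-3.139, -0.001, 1.006]
ft_force: [-0.7, 0.0, 0.8]
opening: 0.22
```

```bash
python3 - <<'E'
from h import *
s=env.state(); print(s['t'],np.round(s['eef_pos'],1),s['tcp_rot'],s['opening'])
snap('wrist','w4'); snap('top','t4')
crop('t4',330,170,490,320,5,'c6')
E
```

```text
11.05 [ 489.5 -454.6  138.5] [-3.13886321e+00 -7.25051931e-04  1.00590047e+00] 0.21970749044668939
```

View pics/w4.png

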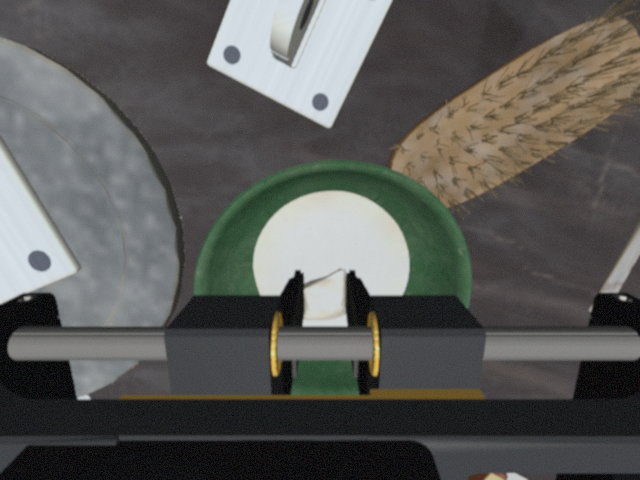

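View pics/t4.png

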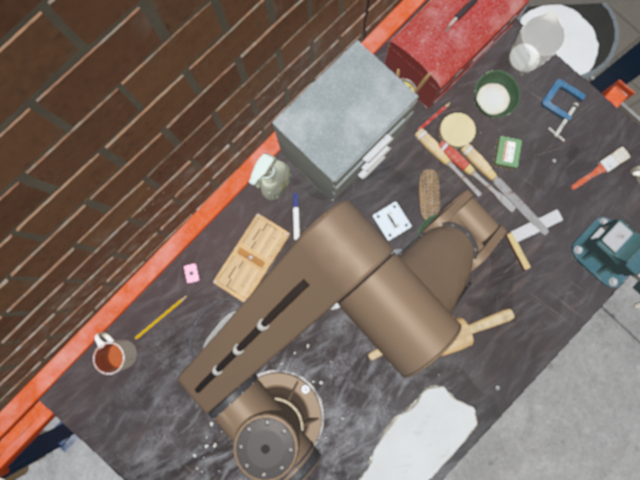

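```bash
python3 - <<'E'
from h import *
im,d,p=load('w4')
a=px2w(p,333,160,z=68);print(a, px2w(p,195,262,z=68),px2w(p,470,262,z=68))
T=np.array([[np.cos(1.006),np.sin(1.006)],[np.sin(1.006),-np.cos(1.006)]])
print(T@(a[:2]-[489.5,-454.6]))
E
```

```text
[ 528.52961469 -400.67701986   68.        ] [ 447.33371658 -405.92446657   68.        ] [ 558.63833168 -476.10065788   68.        ]
[66.43897236  4.10628316]
```

Request:
play_rows --targets '[{"linear":[0,3,8],"turn":0},{"linear":[0,3,8],"turn":0}]'

```text
t: 11.4
eef_pos: [492.5, -456.7, 132.3]
tcp_rot: [3.141, 0.0, 1.006]
ft_force: [-1.0, 0.6, -0.8]
opening: 0.221
```

Request:
play_rows --hand 44 --targets '[{"linear":[0,0,0],"turn":0},{"linear":[0,0,0],"turn":0},{"linear":[0,0,0],"turn":0},{"linear":[0,0,0],"turn":0},{"linear":[0,0,-60],"turn":0},{"linear":[0,0,-120],"turn":0},{"linear":[0,0,-160],"turn":0},{"linear":[0,0,-160],"turn":0},{"linear":[0,0,-160],"turn":0}]'

```text
t: 12.52
eef_pos: [492.1, -456.4, 291.4]
tcp_rot: [-3.141, -0.0, 1.006]
ft_force: [-0.5, -0.1, -0.1]
opening: 0.466
```

```bash
python3 - <<'E'
from h import *
s=env.state(); print(s['t'],np.round(s['eef_pos'],1),s['tcp_rot'],s['opening'])
snap('wrist','w5')
E
```

```text
12.525 [ 492.1 -456.4  291.4] [-3.14052264e+00 -2.88091250e-04  1.00577007e+00] 0.4662816439259256
```

View pics/w5.png

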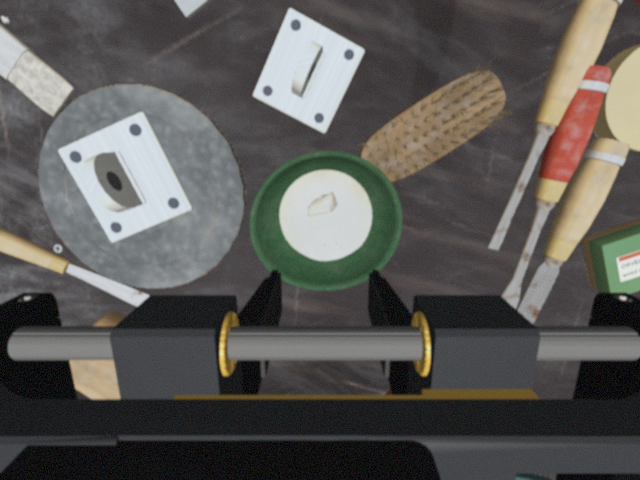

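```bash
python3 mv.py 440 -200 300 1.006
```

```text
t 12.57 now [ 492.  -456.3  290.8] rot [-3.139e+00 -1.000e-03  1.006e+00] open 43.8 F [-0.   0.1  0.5]
  linear [ 188.6 -181.2   -8.7] turn -0.0 j6 after~ 0.14 r 483
```

Request:
play_rows --hand 60 --targets '[{"linear":[45,-43,-9],"turn":0},{"linear":[90,-86,-9],"turn":0},{"linear":[135,-130,-9],"turn":0},{"linear":[189,-181,-9],"turn":0},{"linear":[189,-181,-9],"turn":0},{"linear":[189,-181,-9],"turn":0},{"linear":[189,-181,-9],"turn":0}]'

```text
t: 13.45
eef_pos: [441.1, -201.3, 300.8]
tcp_rot: [-3.141, 0.0, 1.005]
ft_force: [-0.1, 0.3, -0.6]
opening: 0.627
```

```bash
python3 - <<'E'
from h import *
s=env.state(); print(s['t'],np.round(s['eef_pos'],1),s['tcp_rot'],s['opening'])
snap('wrist','w6')
E
```

```text
13.45 [ 441.1 -201.3  300.8] [-3.14130854e+00  2.12457528e-04  1.00503589e+00] 0.6266937578270779
```

View pics/w6.png

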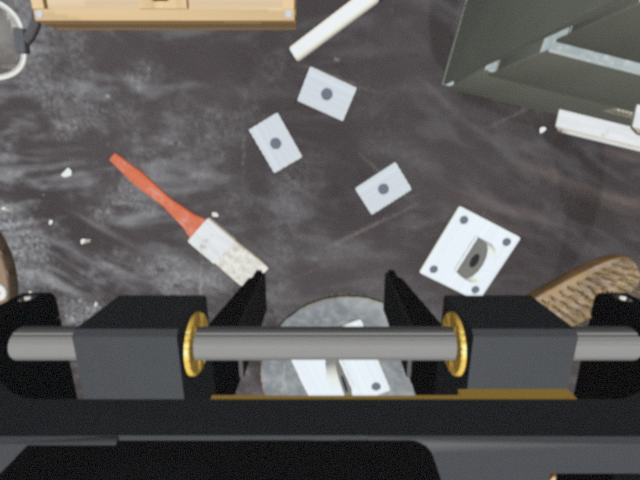

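```bash
cat > seg.py <<'E'
from h import *
def bias(yaw,ct=(0.3,1.25)): # measured minus true, world
    c,s=np.cos(yaw),np.sin(yaw); return ct[0]*np.array([c,s])+ct[1]*np.array([s,-c])
def rect(tag,u,v,yaw,z=8,th=140,win=60,scale=1.):
    im,d,p=load(tag)
    u0,v0,u1,v1=[max(0,int(q)) for q in (u-win,v-win,u+win,v+win)]
    k=4
    c=cv2.resize(im[v0:v1,u0:u1],None,fx=k,fy=k,interpolation=cv2.INTER_CUBIC).min(2)
    m=(c>th).astype(np.uint8)
    m=cv2.morphologyEx(m,cv2.MORPH_OPEN,np.ones((7,7)))
    cs,_=cv2.findContours(m,cv2.RETR_EXTERNAL,cv2.CHAIN_APPROX_NONE)
    pt=((u-u0)*k,(v-v0)*k)
    cs=max(cs,key=lambda q:cv2.pointPolygonTest(q,pt,True)).reshape(-1,2)
    w=np.array([px2w(p,u0+(a+.5)/k-.5,v0+(b+.5)/k-.5,z=z)[:2] for a,b in cs])
    o=w.mean(0); r=cv2.minAreaRect(((w-o)*10).astype(np.float32))
    box=cv2.boxPoints(r)/10; e=[box[1]-box[0],box[2]-box[1]]; l=[np.linalg.norm(q) for q in e]
    L=e[int(l[1]>l[0])]; a=np.arctan2(L[1],L[0])
    cen=np.array(r[0])/10+o-bias(yaw)
    print(tag,(u,v),'centre',cen.round(1),'size',np.round(sorted(l),1),'long axis yaw',round(a%np.pi,3))
    return cen,a%np.pi
E
python3 - <<'E'
from seg import *
for u,v in [(265,142),(316,94),(374,189)]: rect('w6',u,v,1.005,z=8)
crop('w6',230,50,430,230,4,'c7')
E
```

```text
w6 (265, 142) centre [ 435.7 -112.8] size [35.5 51.6] long axis yaw 1.516
w6 (316, 94) centre [ 505.7 -100.8] size [35.4 51.2] long axis yaw 2.174
w6 (374, 189) centre [ 506.2 -212.9] size [35.8 51.6] long axis yaw 0.018
```

View pics/c7.png

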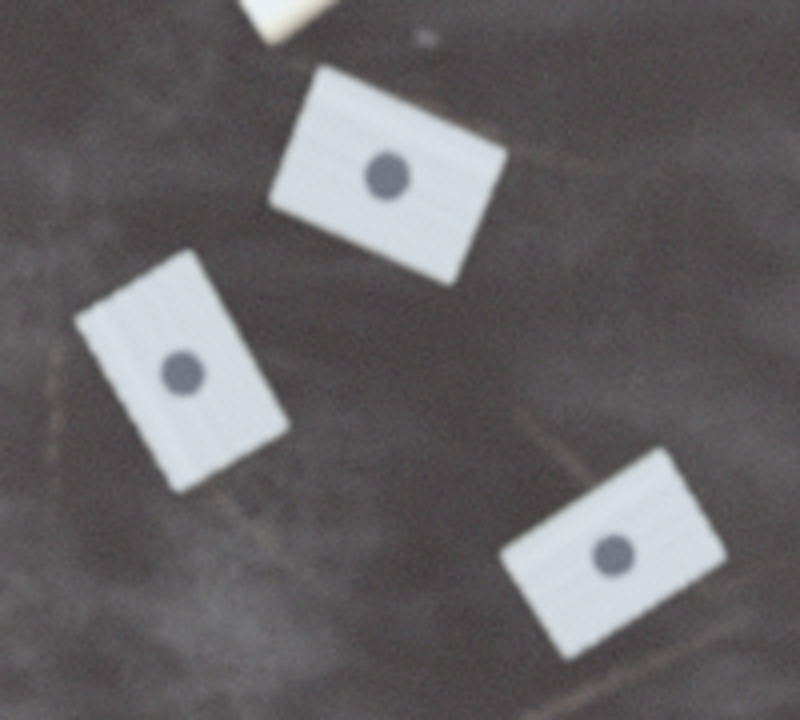

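```bash
python3 mv.py 435.7 -112.8 120 1.516
```

```text
t 13.5 now [ 441.  -201.3  300.7] rot [-3.141  0.     1.005] open 60.0 F [0.2 0.1 0.3]
  linear [ 71.9 -51.8 180.8] turn -0.511 j6 after~ -0.2 r 450
```

Request:
play_rows --hand 50 --targets '[{"linear":[30,-20,30],"turn":-0.18},{"linear":[60,-40,80],"turn":-0.36},{"linear":[72,-52,120],"turn":-0.511},{"linear":[72,-52,160],"turn":-0.511},{"linear":[72,-52,181],"turn":-0.511},{"linear":[72,-52,181],"turn":-0.511},{"linear":[72,-52,181],"turn":-0.511},{"linear":[72,-52,181],"turn":-0.511}]'

```text
t: 14.5
eef_pos: [435.6, -111.8, 121.1]
tcp_rot: [3.14, 0.001, 1.516]
ft_force: [1.0, 0.8, 0.3]
opening: 0.525
```

```bash
python3 mv.py 435.7 -112.8 80.5 1.516; python3 - <<'E'
from h import *
snap('wrist','w7')
E
```

```text
t 14.5 now [ 435.6 -111.8  121.1] rot [3.140e+00 1.000e-03 1.516e+00] open 49.9 F [1.  0.8 0.3]
  linear [-0.9  0.1 40.6] turn 0.0 j6 after~ -0.2 r 450
```

View pics/w7.png

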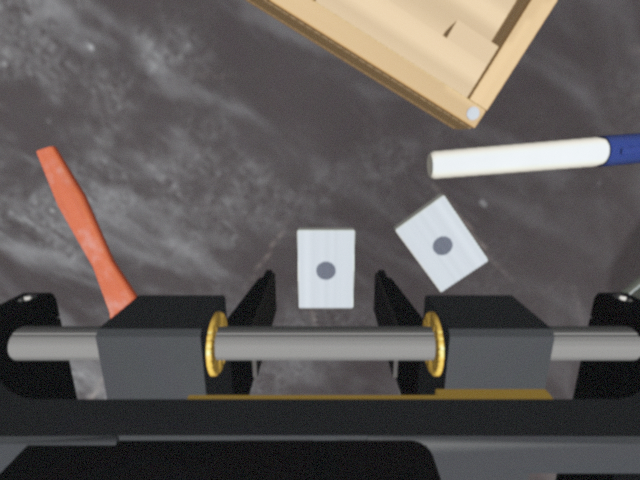

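Request:
play_rows --hand 43 --targets '[{"linear":[-0.9,0,0],"turn":0},{"linear":[-0.9,0,20],"turn":0},{"linear":[-0.9,0,32],"turn":0},{"linear":[-0.9,0,40.5],"turn":0},{"linear":[-0.9,0,40.5],"turn":0},{"linear":[-0.9,0,40.5],"turn":0}]'

```text
t: 15.3
eef_pos: [435.3, -112.4, 80.0]
tcp_rot: [3.141, 0.0, 1.517]
ft_force: [0.6, 0.4, 0.3]
opening: 0.45
```

Request:
play_rows --hand 0 --targets '[{"linear":[0,0,0],"turn":0},{"linear":[0,0,0],"turn":0},{"linear":[0,0,0],"turn":0},{"linear":[0,0,0],"turn":0}]'

```text
t: 15.8
eef_pos: [435.4, -112.4, 80.0]
tcp_rot: [3.141, 0.0, 1.517]
ft_force: [-0.2, -0.3, 6.4]
opening: 0.351
```

Request:
play_rows --targets '[{"linear":[0,0,-30],"turn":0},{"linear":[0,0,-80],"turn":0},{"linear":[0,0,-80],"turn":0}]'

```text
t: 16.18
eef_pos: [436.0, -112.6, 162.2]
tcp_rot: [3.137, 0.002, 1.517]
ft_force: [-0.5, 0.1, -1.3]
opening: 0.353
```

```bash
python3 mv.py 415 0 170 1.2 390.7 106.6 150 1.006
```

```text
t 16.18 now [ 436.  -112.6  162.2] rot [3.137e+00 2.000e-03 1.517e+00] open 33.5 F [-0.5  0.1 -1.3]
  linear [111.3 -27.   -8.1] turn 0.317 j6 after~ 0.37 r 415
t 16.18 now [ 436.  -112.6  162.2] rot [3.137e+00 2.000e-03 1.517e+00] open 33.5 F [-0.5  0.1 -1.3]
  linear [216.5 -57.1  11.5] turn 0.511 j6 after~ 0.83 r 405
```

Request:
play_rows --targets '[{"linear":[55,-13,-8],"turn":0.16},{"linear":[111,-27,-8],"turn":0.32},{"linear":[160,-42,0],"turn":0.45},{"linear":[216.5,-57,11],"turn":0.511},{"linear":[216.5,-57,11],"turn":0.511},{"linear":[216.5,-57,11],"turn":0.511},{"linear":[216.5,-57,11],"turn":0.511}]'

```text
t: 17.05
eef_pos: [390.3, 105.9, 148.6]
tcp_rot: [3.142, 0.0, 1.004]
ft_force: [-0.2, -0.7, 0.2]
opening: 0.354
```

```bash
python3 mv.py 390.7 106.6 87.5 1.006; python3 - <<'E'
from h import *
snap('wrist','w8')
E
```

```text
t 17.05 now [390.3 105.9 148.6] rot [3.142 0.    1.004] open 33.6 F [-0.2 -0.7  0.2]
  linear [ 0.8 -0.1 61.1] turn -0.002 j6 after~ 0.83 r 405
```

View pics/w8.png

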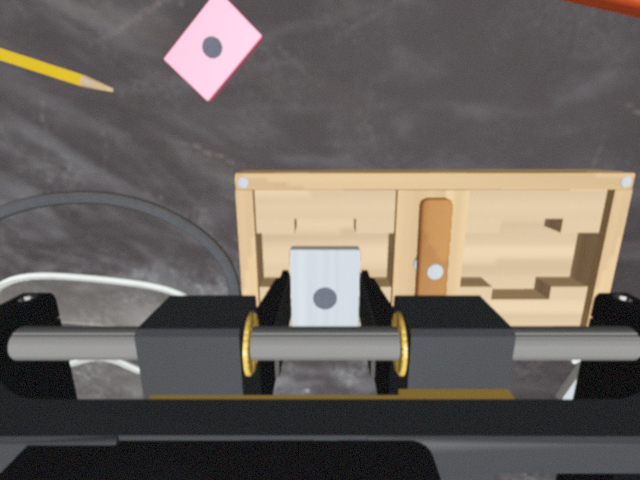

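```bash
python3 - <<'E'
from h import *
from scipy.spatial.transform import Rotation as Ro
im,d,p=load('w8')
e=np.array([390.3,105.9,148.6]);R=Ro.from_euler('xyz',[np.pi,0,1.004]).as_matrix()
for x in (-5,0,5,25): print(x,np.round(w2px(p,e+R@[x,0,72]),1))
# tray check: button pin, pins
T=R[:2,:2].T
for u,v,z in [(435,271,44),(243,182,30),(627,182,30)]:
    w=px2w(p,u,v,z=z); print(w.round(1), T@(w[:2]-[444.3,72.6]))
E
```

```text
-5 [323.3 306. ]
0 [323.3 296.8]
5 [323.3 287.4]
25 [323.3 248.5]
[445.9  72.4  44. ] [0.71901885 1.41333272]
[378.2 174.5  30. ] [  50.45239613 -110.46924209]
[567.1  54.6  30. ] [ 50.80269502 113.26093387]
```

Request:
play_rows --targets '[{"linear":[0.8,0,20],"turn":0},{"linear":[0.8,0,38],"turn":0},{"linear":[0.8,0,46],"turn":0},{"linear":[0.8,0,52],"turn":0},{"linear":[0.8,0,57],"turn":0},{"linear":[0.8,0,61],"turn":0},{"linear":[0.8,0,61],"turn":0},{"linear":[0.8,0,61],"turn":0}]'

```text
t: 18.1
eef_pos: [390.5, 107.6, 87.8]
tcp_rot: [3.141, -0.0, 1.006]
ft_force: [0.4, -0.5, -0.4]
opening: 0.356
```

Request:
play_rows --targets '[{"linear":[-0.5,0,1.5],"turn":0},{"linear":[-0.5,0,1.5],"turn":0}]'

```text
t: 18.35
eef_pos: [390.1, 107.2, 86.2]
tcp_rot: [3.142, 0.0, 1.006]
ft_force: [-0.4, 0.2, -1.1]
opening: 0.349
```

Request:
play_rows --hand 44 --targets '[{"linear":[0,0,0],"turn":0},{"linear":[0,0,0],"turn":0},{"linear":[0,0,0],"turn":0},{"linear":[0,0,-25],"turn":0},{"linear":[0,0,-70],"turn":0},{"linear":[0,0,-120],"turn":0},{"linear":[0,0,-120],"turn":0}]'

```text
t: 19.23
eef_pos: [390.9, 107.3, 209.0]
tcp_rot: [3.137, -0.004, 1.006]
ft_force: [0.2, 0.3, -0.6]
opening: 0.463
```

```bash
python3 - <<'E'
from h import *
s=env.state(); print(s['t'],np.round(s['eef_pos'],1),s['tcp_rot'],s['opening'])
snap('wrist','w9')
E
python3 mv.py 505.7 -100.8 200 2.174
```

```text
19.225 [390.9 107.3 209. ] [ 3.1366232  -0.00381245  1.00592719] 0.4630001272773722
t 19.27 now [390.3 107.2 207.3] rot [ 3.139e+00 -2.000e-03  1.006e+00] open 44.0 F [-0.6  0.2  0.3]
  linear [-114.   208.8    7.7] turn -1.168 j6 after~ -0.8 r 516
```

View pics/w9.png

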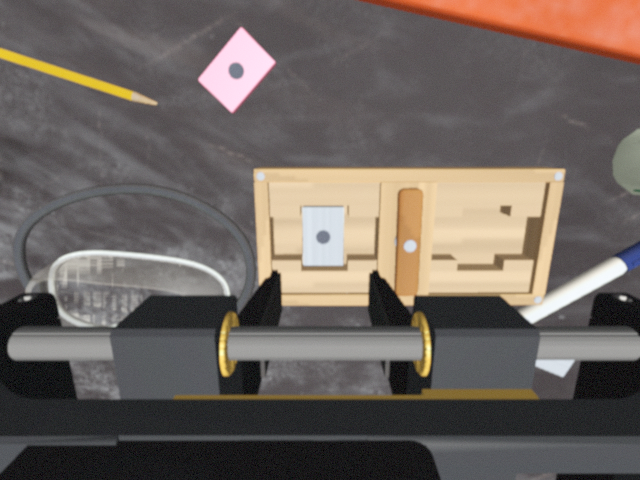

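Request:
play_rows --targets '[{"linear":[-28,52,0],"turn":-0.18},{"linear":[-56,104,0],"turn":-0.36},{"linear":[-85,156,0],"turn":-0.54},{"linear":[-114,209,8],"turn":-0.72},{"linear":[-114,209,30],"turn":-0.9},{"linear":[-114,209,60],"turn":-1.08},{"linear":[-114,209,85],"turn":-1.168},{"linear":[-114,209,87],"turn":-1.168},{"linear":[-114,209,87],"turn":-1.168},{"linear":[-114,209,87],"turn":-1.168}]'

```text
t: 20.52
eef_pos: [505.9, -101.0, 119.9]
tcp_rot: [3.141, 0.001, 2.173]
ft_force: [0.1, 0.8, 0.7]
opening: 0.463
```

```bash
python3 mv.py 505.7 -100.8 80.5 2.174; python3 - <<'E'
from h import *
snap('wrist','w10')
E
```

```text
t 20.52 now [ 505.9 -101.   119.9] rot [3.141e+00 1.000e-03 2.173e+00] open 44.0 F [0.1 0.8 0.7]
  linear [ 0.3 -0.  39.4] turn -0.001 j6 after~ -0.8 r 516
```

View pics/w10.png

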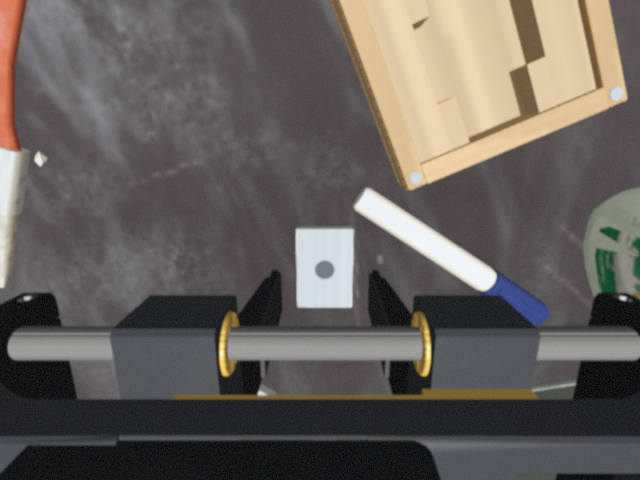

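Request:
play_rows --targets '[{"linear":[0,0,20],"turn":0},{"linear":[0,0,32],"turn":0},{"linear":[0,0,39.5],"turn":0},{"linear":[0,0,39.5],"turn":0},{"linear":[0,0,39.5],"turn":0}]'

```text
t: 21.2
eef_pos: [505.8, -101.1, 80.1]
tcp_rot: [3.141, 0.0, 2.174]
ft_force: [-0.5, 0.1, -0.1]
opening: 0.462
```

Request:
play_rows --hand 0 --targets '[{"linear":[0,0,0],"turn":0},{"linear":[0,0,0],"turn":0},{"linear":[0,0,0],"turn":0},{"linear":[0,0,0],"turn":0}]'

```text
t: 21.7
eef_pos: [505.8, -101.0, 80.0]
tcp_rot: [3.141, 0.001, 2.174]
ft_force: [-0.8, 0.3, 5.9]
opening: 0.358
```

Request:
play_rows --targets '[{"linear":[0,0,-30],"turn":0},{"linear":[0,0,-80],"turn":0},{"linear":[0,0,-80],"turn":0}]'

```text
t: 22.08
eef_pos: [506.5, -101.3, 162.3]
tcp_rot: [3.139, 0.004, 2.174]
ft_force: [0.8, -1.0, -1.6]
opening: 0.353
```

```bash
python3 mv.py 497.9 38.6 150 1.006
```

```text
t 22.07 now [ 506.5 -101.3  162.3] rot [3.139 0.004 2.174] open 33.5 F [ 0.8 -1.  -1.6]
  linear [120.1  72.2  12.1] turn 1.168 j6 after~ 0.64 r 499
```

Request:
play_rows --targets '[{"linear":[40,24,0],"turn":0.17},{"linear":[80,48,0],"turn":0.34},{"linear":[120,72,0],"turn":0.51},{"linear":[120,72,6],"turn":0.69},{"linear":[120,72,12],"turn":0.87},{"linear":[120,72,12],"turn":1.05},{"linear":[120,72,12],"turn":1.168},{"linear":[120,72,12],"turn":1.168},{"linear":[120,72,12],"turn":1.168}]'

```text
t: 23.2
eef_pos: [496.7, 38.6, 147.2]
tcp_rot: [-3.141, 0.0, 1.008]
ft_force: [0.0, -0.2, -1.3]
opening: 0.353
```

```bash
python3 mv.py 497.9 38.6 87 1.006; python3 - <<'E'
from h import *
from scipy.spatial.transform import Rotation as Ro
s=env.state()
im,d,p=snap('wrist','w11')
e=np.array(s['eef_pos']);R=Ro.from_euler('xyz',s['tcp_rot']).as_matrix()
for x in (0,25): print(x,np.round(w2px(p,e+R@[x,0,72]),1))
E
```

```text
t 23.2 now [496.7  38.6 147.2] rot [-3.141  0.     1.008] open 33.6 F [ 0.  -0.2 -1.3]
  linear [ 0.6  1.1 60.2] turn 0.002 j6 after~ 0.64 r 499
0 [323.4 296.8]
25 [323.4 248.5]
```

View pics/w11.png

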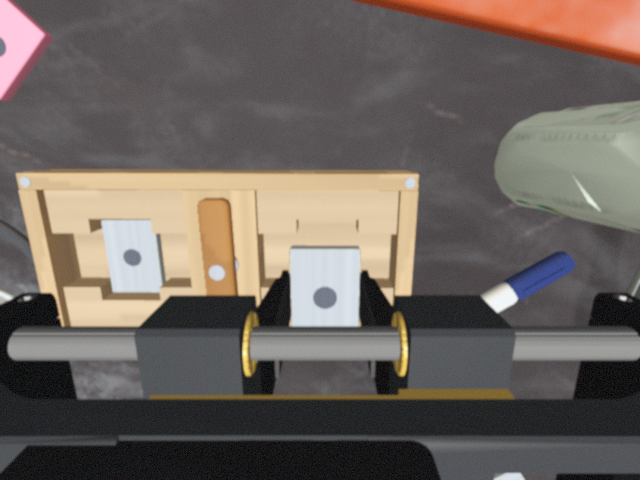

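Request:
play_rows --targets '[{"linear":[0.6,1.1,20],"turn":0},{"linear":[0.6,1.1,38],"turn":0},{"linear":[0.6,1.1,46],"turn":0},{"linear":[0.6,1.1,52],"turn":0},{"linear":[0.6,1.1,57],"turn":0},{"linear":[0.6,1.1,61],"turn":0},{"linear":[0.6,1.1,61],"turn":0},{"linear":[0.6,1.1,61],"turn":0}]'

```text
t: 24.25
eef_pos: [498.2, 38.6, 86.9]
tcp_rot: [3.141, -0.0, 1.006]
ft_force: [0.7, -1.2, -0.7]
opening: 0.352
```

Request:
play_rows --hand 44 --targets '[{"linear":[0,0,0.5],"turn":0},{"linear":[0,0,0.5],"turn":0},{"linear":[0,0,0.5],"turn":0},{"linear":[0,0,-25],"turn":0},{"linear":[0,0,-80],"turn":0},{"linear":[0,0,-140],"turn":0},{"linear":[0,0,-140],"turn":0}]'

```text
t: 25.12
eef_pos: [499.1, 38.6, 230.6]
tcp_rot: [3.135, -0.004, 1.006]
ft_force: [-0.2, 0.4, 0.2]
opening: 0.461
```

```bash
python3 - <<'E'
from h import *
s=env.state(); print(s['t'],np.round(s['eef_pos'],1),s['tcp_rot'],s['opening'])
snap('wrist','w12')
E
python3 mv.py 506 -213 200 0.018
```

```text
25.125 [499.1  38.6 230.6] [ 3.13499416 -0.00362252  1.00593373] 0.46093209454459744
t 25.18 now [498.4  38.6 228.5] rot [ 3.138e+00 -2.000e-03  1.006e+00] open 44.0 F [ 0.1 -0.6 -0. ]
  linear [-208.5  141.    28.6] turn 0.988 j6 after~ 1.15 r 549
```

View pics/w12.png

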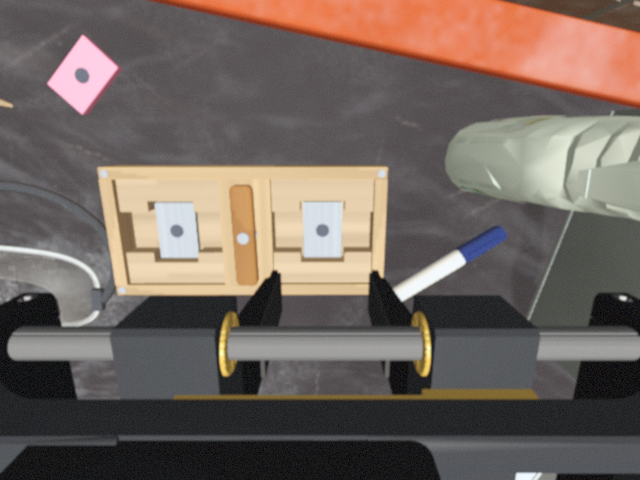

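Request:
play_rows --targets '[{"linear":[-50,18,0],"turn":0.1},{"linear":[-90,32,0],"turn":0.2},{"linear":[-124,45,0],"turn":0.35},{"linear":[-155,80,0],"turn":0.5},{"linear":[-180,110,0],"turn":0.65},{"linear":[-208,141,15],"turn":0.8},{"linear":[-208,141,29],"turn":0.988},{"linear":[-208,141,70],"turn":0.988},{"linear":[-208,141,105],"turn":0.988},{"linear":[-208,141,108],"turn":0.988},{"linear":[-208,141,108],"turn":0.988}]'

```text
t: 26.55
eef_pos: [505.9, -212.6, 118.8]
tcp_rot: [-3.141, 0.001, 0.018]
ft_force: [0.2, 0.2, -0.6]
opening: 0.461
```

```bash
python3 mv.py 506.2 -212.9 80.5 0.018; python3 - <<'E'
from h import *
snap('wrist','w13')
E
```

```text
t 26.55 now [ 505.9 -212.6  118.8] rot [-3.141e+00  1.000e-03  1.800e-02] open 43.9 F [ 0.2  0.2 -0.6]
  linear [ 0.3  0.3 38.3] turn -0.0 j6 after~ 1.15 r 549
```

View pics/w13.png

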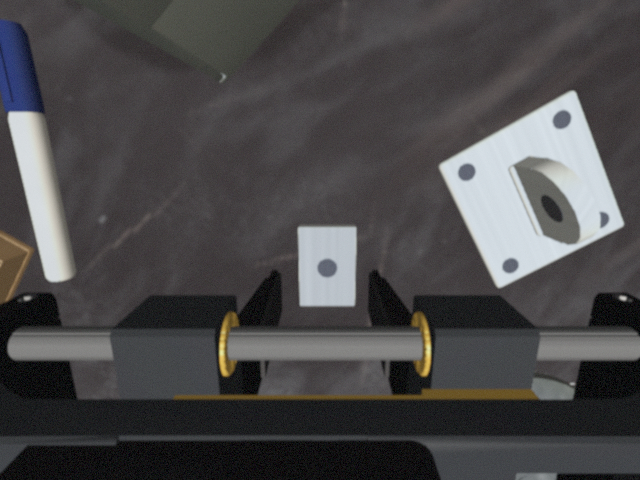

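Request:
play_rows --targets '[{"linear":[0.5,1,20],"turn":0},{"linear":[0.5,1,31],"turn":0},{"linear":[0.5,1,38.5],"turn":0},{"linear":[0.5,1,38.5],"turn":0},{"linear":[0.5,1,38.5],"turn":0}]'

```text
t: 27.22
eef_pos: [506.5, -213.6, 80.7]
tcp_rot: [3.141, -0.001, 0.018]
ft_force: [0.9, 0.5, 0.4]
opening: 0.463
```

Request:
play_rows --hand 0 --targets '[{"linear":[0,0,0],"turn":0},{"linear":[0,0,0],"turn":0},{"linear":[0,0,0],"turn":0},{"linear":[0,0,0],"turn":0}]'

```text
t: 27.72
eef_pos: [506.5, -213.6, 80.5]
tcp_rot: [3.141, -0.0, 0.018]
ft_force: [0.1, 1.3, 6.3]
opening: 0.352
```

Request:
play_rows --targets '[{"linear":[0,0,-30],"turn":0},{"linear":[0,0,-80],"turn":0},{"linear":[0,0,-80],"turn":0}]'

```text
t: 28.1
eef_pos: [507.2, -214.0, 163.0]
tcp_rot: [3.139, -0.005, 0.018]
ft_force: [-0.4, 0.7, -1.2]
opening: 0.352
```

```bash
python3 mv.py 470 -90 165 0.4 497.9 38.6 155 1.006
```

```text
t 28.1 now [ 507.2 -214.   163. ] rot [ 3.139 -0.005  0.018] open 33.5 F [-0.4  0.7 -1.2]
  linear [ -35.  -124.6   -2.6] turn -0.382 j6 after~ 0.98 r 479
t 28.1 now [ 507.2 -214.   163. ] rot [ 3.139 -0.005  0.018] open 33.5 F [-0.4  0.7 -1.2]
  linear [  -4.8 -252.7    7.2] turn -0.988 j6 after~ 0.64 r 499
```

Request:
play_rows --targets '[{"linear":[-15,-50,-3],"turn":-0.13},{"linear":[-28,-90,-3],"turn":-0.27},{"linear":[-35,-125,-3],"turn":-0.4},{"linear":[-27,-165,-3],"turn":-0.56},{"linear":[-15,-210,0],"turn":-0.72},{"linear":[-4.8,-253,7],"turn":-0.88},{"linear":[-4.8,-253,7],"turn":-0.988},{"linear":[-4.8,-253,7],"turn":-0.988},{"linear":[-4.8,-253,7],"turn":-0.988},{"linear":[-4.8,-253,7],"turn":-0.988}]'

```text
t: 29.35
eef_pos: [497.0, 38.8, 153.1]
tcp_rot: [-3.142, 0.0, 1.004]
ft_force: [0.6, -0.9, -0.6]
opening: 0.352
```

```bash
python3 mv.py 497.9 38.6 95 1.006; python3 - <<'E'
from h import *
from scipy.spatial.transform import Rotation as Ro
s=env.state()
im,d,p=snap('wrist','w14')
e=np.array(s['eef_pos']);R=Ro.from_euler('xyz',s['tcp_rot']).as_matrix()
for x in (0,25): print(x,np.round(w2px(p,e+R@[x,0,72]),1))
E
```

```text
t 29.35 now [497.   38.8 153.1] rot [-3.142  0.     1.004] open 33.5 F [ 0.6 -0.9 -0.6]
  linear [ 0.3  0.9 58.1] turn -0.002 j6 after~ 0.64 r 499
0 [323.4 296.7]
25 [323.4 248.5]
```

View pics/w14.png

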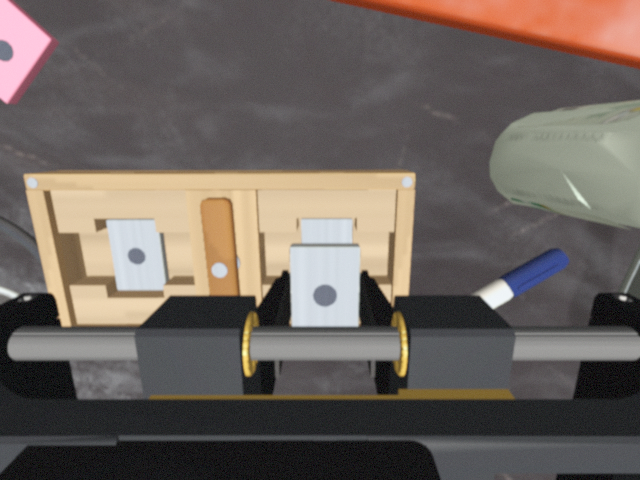

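Request:
play_rows --targets '[{"linear":[0,0.9,20],"turn":0},{"linear":[0,0.9,34],"turn":0},{"linear":[0,0.9,42],"turn":0},{"linear":[0,0.9,48],"turn":0},{"linear":[0,0.9,53],"turn":0},{"linear":[0,0.9,57.5],"turn":0},{"linear":[0,0.9,57.5],"turn":0},{"linear":[0,0.9,57.5],"turn":0}]'

```text
t: 30.4
eef_pos: [497.9, 38.8, 95.9]
tcp_rot: [3.141, -0.0, 1.006]
ft_force: [0.7, -0.1, -0.6]
opening: 0.355
```

Request:
play_rows --targets '[{"linear":[0,0,1.5],"turn":0},{"linear":[0,0,1.5],"turn":0}]'

```text
t: 30.65
eef_pos: [498.0, 38.8, 94.5]
tcp_rot: [3.141, -0.0, 1.006]
ft_force: [0.3, 0.7, 3.9]
opening: 0.355
```

Request:
play_rows --hand 44 --targets '[{"linear":[0,0,0],"turn":0},{"linear":[0,0,0],"turn":0},{"linear":[0,0,0],"turn":0},{"linear":[0,0,-25],"turn":0},{"linear":[0,0,-80],"turn":0},{"linear":[0,0,-140],"turn":0},{"linear":[0,0,-140],"turn":0}]'

```text
t: 31.52
eef_pos: [498.9, 38.8, 238.0]
tcp_rot: [3.135, -0.004, 1.006]
ft_force: [0.4, -0.5, -0.3]
opening: 0.465
```

```bash
python3 - <<'E'
from seg import *
s=env.state(); print(s['t'],np.round(s['eef_pos'],1),s['tcp_rot'],s['opening'])
snap('wrist','w15');crop('w15',90,150,400,310,2.5,'c8')
im,d,p=load('w15')
E
python3 mv.py 520 -330 250 2.0
```

```text
31.525 [498.9  38.8 238. ] [ 3.13510492 -0.00356031  1.00592454] 0.46463003659304386
t 31.57 now [498.1  38.8 235.8] rot [ 3.138e+00 -2.000e-03  1.006e+00] open 44.2 F [-0.4  0.1 -0.1]
  linear [-299.8  216.   -14. ] turn -0.994 j6 after~ -0.99 r 616
```

View pics/c8.png

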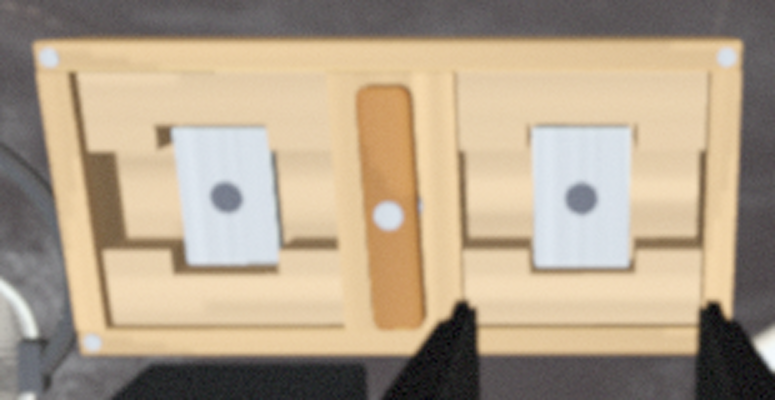

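Request:
play_rows --hand 40 --targets '[{"linear":[-55,15,-20],"turn":0},{"linear":[-115,30,-40],"turn":0},{"linear":[-171,46,-60],"turn":0.1},{"linear":[-215,84,-64],"turn":0.2},{"linear":[-259,122,-64],"turn":0.3},{"linear":[-303,160,-64],"turn":0.4},{"linear":[-347,198,-64],"turn":0.4},{"linear":[-347,198,-64],"turn":0.4},{"linear":[-347,198,-64],"turn":0.4},{"linear":[-347,198,-64],"turn":0.4}]'

```text
t: 32.83
eef_pos: [479.3, -359.1, 297.9]
tcp_rot: [-3.141, 0.0, 0.607]
ft_force: [-1.1, -0.0, 0.4]
opening: 0.421
```

```bash
python3 - <<'E'
from seg import *
s=env.state(); print(s['t'],np.round(s['eef_pos'],1),s['tcp_rot'],s['opening'])
snap('wrist','w16')
E
```

```text
32.825 [ 479.3 -359.1  297.9] [-3.14067007e+00  1.82986671e-04  6.06883161e-01] 0.42145922608444747
```

View pics/w16.png

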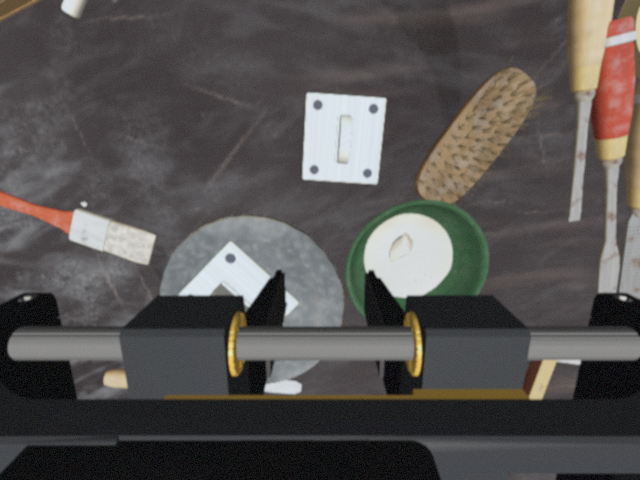

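```bash
python3 - <<'E'
from seg import *
c,a=rect('w16',325,125,0.607,z=6,th=140,win=65)
crop('w16',290,80,400,200,5,'c9')
E
```

```text
w16 (325, 125) centre [ 551. -330.] size [81.2 87.4] long axis yaw 0.542
```

View pics/c9.png

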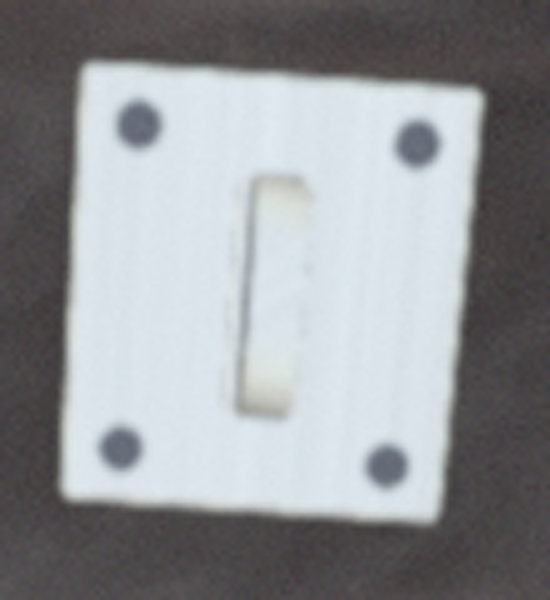

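```bash
python3 mv.py 551 -330 150 0.542
```

```text
t 32.88 now [ 479.3 -359.1  298.1] rot [-3.141  0.     0.607] open 39.9 F [-0.7  0.7  0.9]
  linear [ 75.5  17.  148.1] turn 0.065 j6 after~ 0.49 r 642
```

Request:
play_rows --targets '[{"linear":[30,7,40],"turn":0.065},{"linear":[60,14,80],"turn":0.065},{"linear":[75.5,17,120],"turn":0.065},{"linear":[75.5,17,148],"turn":0.065},{"linear":[75.5,17,148],"turn":0.065},{"linear":[75.5,17,148],"turn":0.065},{"linear":[75.5,17,148],"turn":0.065}]'

```text
t: 33.75
eef_pos: [551.3, -331.5, 151.9]
tcp_rot: [3.139, -0.001, 0.541]
ft_force: [-0.6, 0.2, 0.8]
opening: 0.422
```

```bash
python3 mv.py 551 -330 89 0.542; python3 - <<'E'
from h import *
snap('wrist','w17')
E
```

```text
t 33.75 now [ 551.3 -331.5  151.9] rot [ 3.139e+00 -1.000e-03  5.410e-01] open 40.2 F [-0.6  0.2  0.8]
  linear [ 0.5 -1.6 62.9] turn -0.001 j6 after~ 0.49 r 642
```

View pics/w17.png

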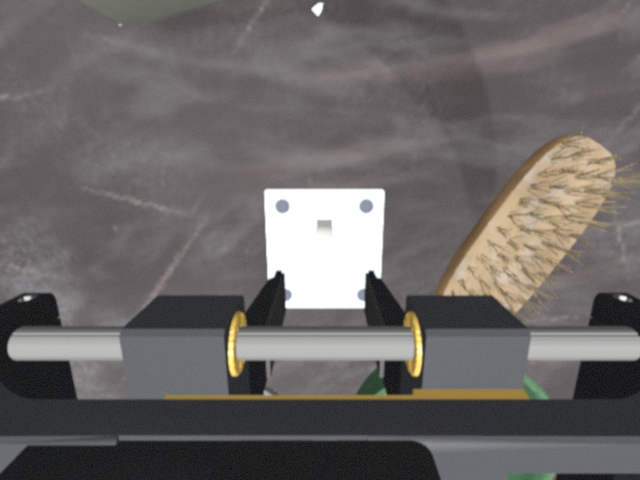

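Request:
play_rows --targets '[{"linear":[0.5,-0.5,25],"turn":0},{"linear":[0.5,-0.5,45],"turn":0},{"linear":[0.5,-0.5,57],"turn":0},{"linear":[0.5,-0.5,62],"turn":0},{"linear":[0.5,-0.5,62],"turn":0},{"linear":[0.5,-0.5,62],"turn":0}]'

```text
t: 34.55
eef_pos: [551.4, -330.7, 88.8]
tcp_rot: [3.141, -0.0, 0.541]
ft_force: [-0.9, 0.3, -1.0]
opening: 0.417
```

Request:
play_rows --hand 0 --targets '[{"linear":[0,0,0],"turn":0},{"linear":[0,0,0],"turn":0},{"linear":[0,0,0],"turn":0},{"linear":[0,0,0],"turn":0},{"linear":[0,0,0],"turn":0},{"linear":[0,0,0],"turn":0}]'

```text
t: 35.3
eef_pos: [551.2, -330.6, 88.3]
tcp_rot: [3.141, -0.0, 0.541]
ft_force: [0.1, -0.2, 1.4]
opening: 0.105
```

Request:
play_rows --targets '[{"linear":[0,0,-20],"turn":0},{"linear":[0,0,-70],"turn":0},{"linear":[0,0,-110],"turn":0},{"linear":[0,0,-110],"turn":0}]'

```text
t: 35.8
eef_pos: [551.9, -331.0, 202.3]
tcp_rot: [3.136, -0.002, 0.541]
ft_force: [0.2, -0.3, -2.9]
opening: 0.101
```

```bash
python3 mv.py 445 -130 200 0.8 497.9 38.6 190 1.006
```

```text
t 35.8 now [ 551.9 -331.   202.3] rot [ 3.136e+00 -2.000e-03  5.410e-01] open 9.6 F [ 0.2 -0.3 -2.9]
  linear [  11.9 -227.3    1.1] turn -0.259 j6 after~ 0.49 r 464
t 35.8 now [ 551.9 -331.   202.3] rot [ 3.136e+00 -2.000e-03  5.410e-01] open 9.6 F [ 0.2 -0.3 -2.9]
  linear [ 144.  -344.7   10.7] turn -0.465 j6 after~ 0.64 r 499
```

Request:
play_rows --targets '[{"linear":[3,-57,0],"turn":-0.06},{"linear":[6,-114,0],"turn":-0.12},{"linear":[9,-171,0],"turn":-0.19},{"linear":[12,-227,0],"turn":-0.26},{"linear":[55,-266,0],"turn":-0.33},{"linear":[98,-305,0],"turn":-0.4},{"linear":[144,-345,10],"turn":-0.465},{"linear":[144,-345,10],"turn":-0.465},{"linear":[144,-345,10],"turn":-0.465},{"linear":[144,-345,10],"turn":-0.465}]'

```text
t: 37.05
eef_pos: [496.7, 38.3, 188.1]
tcp_rot: [-3.141, 0.0, 1.004]
ft_force: [-0.2, 0.9, -4.0]
opening: 0.104
```

```bash
python3 mv.py 497.9 38.6 113 1.006; python3 - <<'E'
from h import *
from scipy.spatial.transform import Rotation as Ro
s=env.state()
im,d,p=snap('wrist','w18')
e=np.array(s['eef_pos']);R=Ro.from_euler('xyz',s['tcp_rot']).as_matrix()
for x in (0,43):
  for y in (-40,40): print(x,y,np.round(w2px(p,e+R@[x,y,83]),1))
E
```

```text
t 37.05 now [496.7  38.3 188.1] rot [-3.141  0.     1.004] open 9.9 F [-0.2  0.9 -4. ]
  linear [ 0.9  0.9 75.1] turn -0.002 j6 after~ 0.64 r 499
0 -40 [247.3 287.9]
0 40 [399.6 288.2]
43 -40 [242.5 207.1]
43 40 [404.4 207.3]
```

View pics/w18.png

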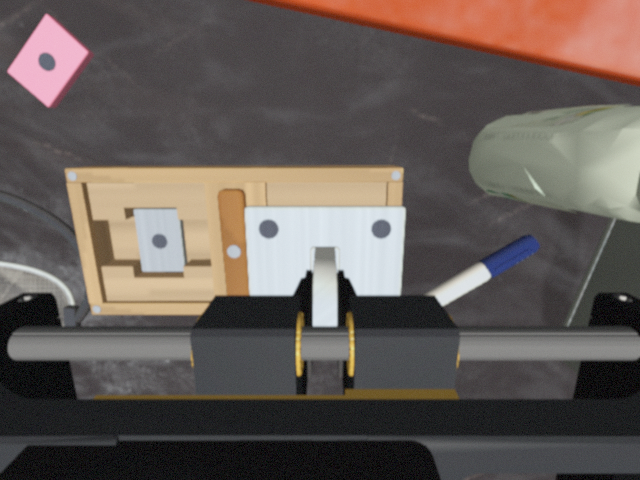

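Request:
play_rows --targets '[{"linear":[0.9,0.9,30],"turn":0},{"linear":[0.9,0.9,50],"turn":0},{"linear":[0.9,0.9,60],"turn":0},{"linear":[0.9,0.9,66],"turn":0},{"linear":[0.9,0.9,71],"turn":0},{"linear":[0.9,0.9,74],"turn":0},{"linear":[0.9,0.9,74],"turn":0},{"linear":[0.9,0.9,74],"turn":0}]'

```text
t: 38.1
eef_pos: [498.4, 39.6, 114.5]
tcp_rot: [3.141, -0.0, 1.006]
ft_force: [-0.3, -0.4, -2.1]
opening: 0.104
```

Request:
play_rows --targets '[{"linear":[-1,0,1.5],"turn":0},{"linear":[-1,0,3],"turn":0},{"linear":[-1,0,3],"turn":0}]'

```text
t: 38.48
eef_pos: [497.7, 38.7, 112.3]
tcp_rot: [3.141, -0.0, 1.006]
ft_force: [-4.0, -0.3, 15.0]
opening: 0.103
```

Seated (reaction 15 N at the expected height). Release and look.

Request:
play_rows --hand 40 --targets '[{"linear":[0,0,0],"turn":0},{"linear":[0,0,0],"turn":0},{"linear":[0,0,0],"turn":0},{"linear":[0,0,0],"turn":0},{"linear":[0,0,-30],"turn":0},{"linear":[0,0,-80],"turn":0},{"linear":[0,0,-130],"turn":0},{"linear":[0,0,-150],"turn":0},{"linear":[0,0,-150],"turn":0},{"linear":[0,0,-150],"turn":0}]'

```text
t: 39.72
eef_pos: [497.4, 38.8, 260.1]
tcp_rot: [-3.14, 0.001, 1.006]
ft_force: [-0.4, 0.4, -0.2]
opening: 0.422
```

```bash
python3 - <<'E'
from seg import *
s=env.state(); print(s['t'],np.round(s['eef_pos'],1),s['tcp_rot'],s['opening'])
snap('wrist','w19');crop('w19',90,150,400,310,2.5,'c10')
im,d,p=load('w19')
rect('w19',295,200,1.006,z=30,win=75)
g=[]
for v in range(185,225,4):
  for u in range(285,365,4):
    g.append(px2w(p,u,v,d=d[v,u]))
g=np.array(g); g=g[(g[:,2]<40)]
A=np.c_[g[:,:2],np.ones(len(g))]; c,*_=np.linalg.lstsq(A,g[:,2],rcond=None); print(g[:,2].mean(),g[:,2].std(),'tilt',c[:2])
E
python3 mv.py 400 -300 250 1.394
```

```text
39.725 [497.4  38.8 260.1] [-3.14029694e+00  8.23962452e-04  1.00581798e+00] 0.4222133500157333
w19 (295, 200) centre [473.6  57.3] size [103.9 142.7] long axis yaw 2.579
30.753546268994736 0.8369288174686903 tilt [ 0.00495652 -0.00169909]
t 39.77 now [497.4  38.8 260. ] rot [-3.140e+00  1.000e-03  1.006e+00] open 39.8 F [ 0.  -0.9  0.1]
  linear [-338.3   99.1   10.2] turn -0.388 j6 after~ -0.47 r 500
```

View pics/w19.png

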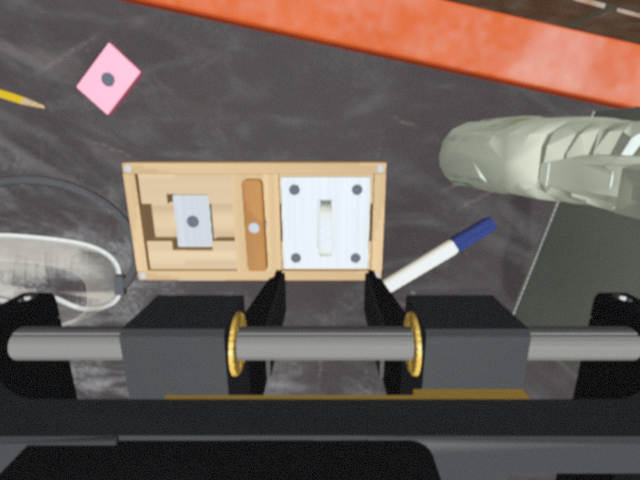

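Request:
play_rows --targets '[{"linear":[-56,17,-20],"turn":-0.06},{"linear":[-112,34,-40],"turn":-0.12},{"linear":[-168,51,-60],"turn":-0.18},{"linear":[-224,66,-70],"turn":-0.25},{"linear":[-280,80,-70],"turn":-0.32},{"linear":[-336,95,-70],"turn":-0.388},{"linear":[-392,109,-70],"turn":-0.388},{"linear":[-447,123,-70],"turn":-0.388},{"linear":[-447,123,-70],"turn":-0.388},{"linear":[-447,123,-70],"turn":-0.388},{"linear":[-447,123,-70],"turn":-0.388}]'

```text
t: 41.15
eef_pos: [362.7, -403.6, 330.9]
tcp_rot: [-3.141, -0.001, 1.395]
ft_force: [0.4, 0.1, 0.5]
opening: 0.421
```

```bash
python3 - <<'E'
from seg import *
s=env.state(); print(s['t'],np.round(s['eef_pos'],1),s['tcp_rot'],s['opening'])
snap('wrist','w20')
E
```

```text
41.15 [ 362.7 -403.6  330.9] [-3.14111688e+00 -5.84821041e-04  1.39505803e+00] 0.4206965119987293
```

View pics/w20.png

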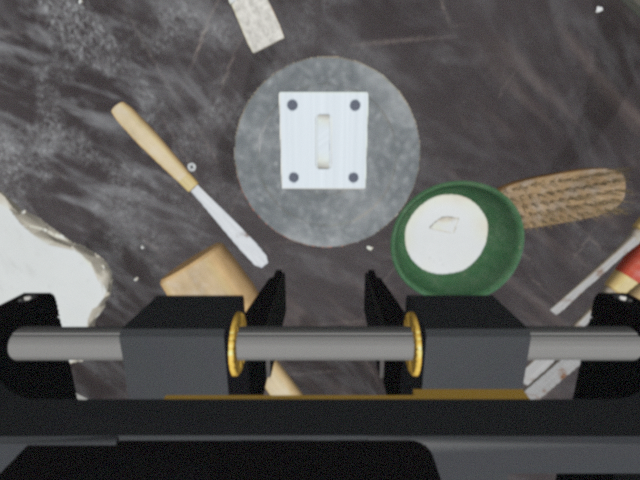

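```bash
python3 - <<'E'
from seg import *
for th in (170,185,195):
  try: rect('w20',300,120,1.395,z=81,th=th,win=70)
  except Exception as e: print(e)
crop('w20',265,80,385,200,5,'c11')
im,d,p=load('w20')
for u,v in [(305,120),(345,170),(323,130),(260,150)]: print(px2w(p,u,v,d=d[v,u]).round(1))
E
```

```text
w20 (300, 120) centre [ 373.6 -331. ] size [80.8 86.5] long axis yaw 1.393
w20 (300, 120) centre [ 373.6 -330.9] size [80.1 85.4] long axis yaw 1.395
w20 (300, 120) centre [ 373.6 -330.9] size [79.5 85. ] long axis yaw 1.395
[ 362.  -309.5   81.2]
[ 390.5 -359.7   81.1]
[ 376.5 -321.9  120.8]
[ 315.2 -328.1   75.9]
```

View pics/c11.png

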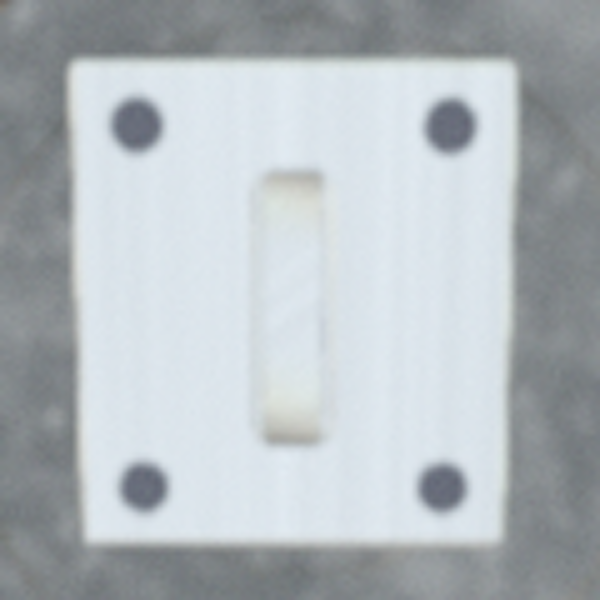

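```bash
python3 mv.py 373.6 -331 225 1.394
```

```text
t 41.2 now [ 362.8 -403.6  331.1] rot [-3.141 -0.     1.395] open 39.8 F [0.8 0.3 0.1]
  linear [ 73.3  -2.  106.1] turn 0.001 j6 after~ -0.55 r 499
```

Request:
play_rows --targets '[{"linear":[30,-1,30],"turn":0},{"linear":[60,-2,60],"turn":0},{"linear":[73.3,-2,90],"turn":0},{"linear":[73.3,-2,106],"turn":0},{"linear":[73.3,-2,106],"turn":0},{"linear":[73.3,-2,106],"turn":0}]'

```text
t: 41.95
eef_pos: [373.6, -332.1, 226.0]
tcp_rot: [3.141, 0.001, 1.394]
ft_force: [0.7, -0.3, 1.1]
opening: 0.417
```

```bash
python3 mv.py 373.6 -331 163.5 1.394; python3 - <<'E'
from h import *
snap('wrist','w21')
E
```

```text
t 41.95 now [ 373.6 -332.1  226. ] rot [3.141e+00 1.000e-03 1.394e+00] open 39.7 F [ 0.7 -0.3  1.1]
  linear [ 1.1 -0.2 62.5] turn 0.0 j6 after~ -0.55 r 499
```

View pics/w21.png

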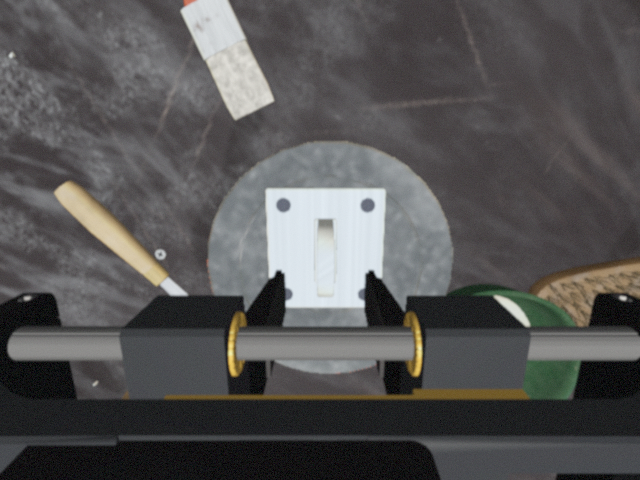

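Request:
play_rows --targets '[{"linear":[1.1,0,25],"turn":0},{"linear":[1.1,0,45],"turn":0},{"linear":[1.1,0,57],"turn":0},{"linear":[1.1,0,62],"turn":0},{"linear":[1.1,0,62],"turn":0},{"linear":[1.1,0,62],"turn":0}]'

```text
t: 42.75
eef_pos: [373.5, -331.2, 163.8]
tcp_rot: [3.141, 0.001, 1.394]
ft_force: [1.0, 1.4, 0.5]
opening: 0.418
```

Request:
play_rows --hand 0 --targets '[{"linear":[0,0,0],"turn":0},{"linear":[0,0,0],"turn":0},{"linear":[0,0,0],"turn":0},{"linear":[0,0,0],"turn":0},{"linear":[0,0,0],"turn":0},{"linear":[0,0,0],"turn":0}]'

```text
t: 43.5
eef_pos: [373.5, -331.1, 163.3]
tcp_rot: [3.141, 0.0, 1.394]
ft_force: [0.2, -0.1, 1.5]
opening: 0.105
```

Request:
play_rows --targets '[{"linear":[0,0,-20],"turn":0},{"linear":[0,0,-70],"turn":0},{"linear":[0,0,-70],"turn":0},{"linear":[0,0,-70],"turn":0}]'

```text
t: 44.0
eef_pos: [373.1, -330.7, 232.5]
tcp_rot: [-3.141, -0.0, 1.394]
ft_force: [-0.4, 0.9, -4.0]
opening: 0.103
```

```bash
python3 mv.py 440 -130 225 1.3 390.7 106.6 190 1.006
```

```text
t 44.0 now [ 373.1 -330.7  232.5] rot [-3.141 -0.     1.394] open 9.8 F [-0.4  0.9 -4. ]
  linear [209.3  30.6   7.6] turn 0.094 j6 after~ -0.02 r 459
t 44.0 now [ 373.1 -330.7  232.5] rot [-3.141 -0.     1.394] open 9.8 F [-0.4  0.9 -4. ]
  linear [433.5 -59.6  42.8] turn 0.388 j6 after~ 0.83 r 405
```

Request:
play_rows --targets '[{"linear":[52,8,0],"turn":0.02},{"linear":[105,15,0],"turn":0.05},{"linear":[157,23,2],"turn":0.07},{"linear":[209,31,7],"turn":0.1},{"linear":[265,10,10],"turn":0.17},{"linear":[321,-14,20],"turn":0.24},{"linear":[377,-37,30],"turn":0.31},{"linear":[433.5,-59.6,43],"turn":0.388},{"linear":[433.5,-59.6,43],"turn":0.388},{"linear":[433.5,-59.6,43],"turn":0.388},{"linear":[433.5,-59.6,43],"turn":0.388}]'

```text
t: 45.38
eef_pos: [391.4, 105.2, 190.0]
tcp_rot: [-3.141, 0.0, 1.004]
ft_force: [0.5, 0.3, -2.7]
opening: 0.108
```

```bash
python3 mv.py 390.7 106.6 113.5 1.006; python3 - <<'E'
from h import *
from scipy.spatial.transform import Rotation as Ro
s=env.state()
im,d,p=snap('wrist','w22')
e=np.array(s['eef_pos']);R=Ro.from_euler('xyz',s['tcp_rot']).as_matrix()
for y in (-40,40): print(y,np.round(w2px(p,e+R@[43,y,83]),1))
E
```

```text
t 45.38 now [391.4 105.2 190. ] rot [-3.141  0.     1.004] open 10.3 F [ 0.5  0.3 -2.7]
  linear [ 0.9 -1.3 76.5] turn -0.002 j6 after~ 0.83 r 405
-40 [242.5 207. ]
40 [404.4 207.2]
```

View pics/w22.png

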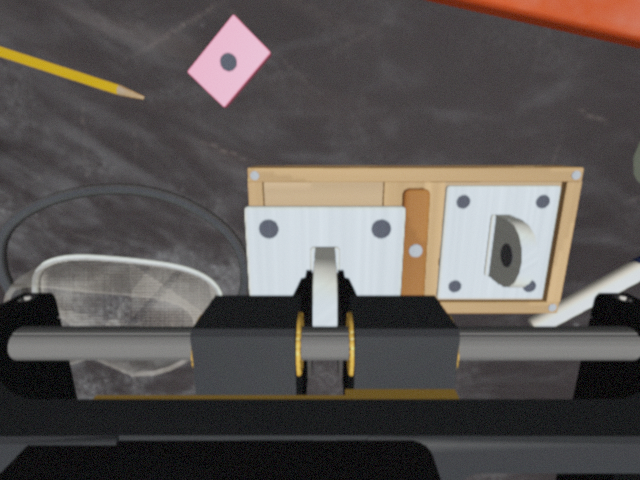

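Bracket held squarely (front corners at (245,207), (405,207), as predicted). Lowering.

Request:
play_rows --targets '[{"linear":[0.3,-1.3,30],"turn":0},{"linear":[0.3,-1.3,50],"turn":0},{"linear":[0.3,-1.3,62],"turn":0},{"linear":[0.3,-1.3,68],"turn":0},{"linear":[0.3,-1.3,73],"turn":0},{"linear":[0.3,-1.3,75.5],"turn":0},{"linear":[0.3,-1.3,75.5],"turn":0},{"linear":[0.3,-1.3,75.5],"turn":0}]'

```text
t: 46.42
eef_pos: [390.2, 107.2, 114.9]
tcp_rot: [3.141, -0.0, 1.006]
ft_force: [-0.3, -0.4, -3.2]
opening: 0.103
```

```bash
python3 mv.py 390.7 106.6 112.3 1.006
```

```text
t 46.42 now [390.2 107.2 114.9] rot [ 3.141 -0.     1.006] open 9.8 F [-0.3 -0.4 -3.2]
  linear [-0.2  0.7  2.6] turn -0.0 j6 after~ 0.83 r 405
```

Request:
play_rows --targets '[{"linear":[-0.2,0.5,1.5],"turn":0},{"linear":[-0.2,0.5,3.2],"turn":0},{"linear":[-0.2,0.5,3.2],"turn":0}]'

```text
t: 46.8
eef_pos: [390.5, 106.7, 112.1]
tcp_rot: [3.141, -0.001, 1.006]
ft_force: [-2.4, -0.3, 14.4]
opening: 0.107
```

Request:
play_rows --hand 40 --targets '[{"linear":[0,0,0],"turn":0},{"linear":[0,0,0],"turn":0},{"linear":[0,0,0],"turn":0},{"linear":[0,0,0],"turn":0},{"linear":[0,0,-30],"turn":0},{"linear":[0,0,-80],"turn":0},{"linear":[0,30,-130],"turn":0},{"linear":[0,63.5,-150],"turn":0},{"linear":[0,63.5,-150],"turn":0},{"linear":[0,63.5,-150],"turn":0}]'

```text
t: 48.05
eef_pos: [443.2, 72.8, 260.7]
tcp_rot: [-3.14, 0.001, 1.006]
ft_force: [0.9, -1.1, -0.4]
opening: 0.423
```

```bash
python3 - <<'E'
from seg import *
s=env.state(); print(s['t'],np.round(s['eef_pos'],1),s['tcp_rot'],s['opening'])
im,d,p=snap('wrist','w23');crop('w23',180,150,460,300,2.8,'c12')
E
python3 mv.py 444.3 72.6 150 1.02
```

```text
48.05 [443.2  72.8 260.7] [-3.14016208e+00  9.97990159e-04  1.00554066e+00] 0.4231792162413657
t 48.1 now [443.1  73.  260.6] rot [-3.140e+00  1.000e-03  1.006e+00] open 39.9 F [0.1 0.4 0.9]
  linear [  0.5   1.4 110.6] turn -0.014 j6 after~ 0.71 r 450
```

View pics/c12.png

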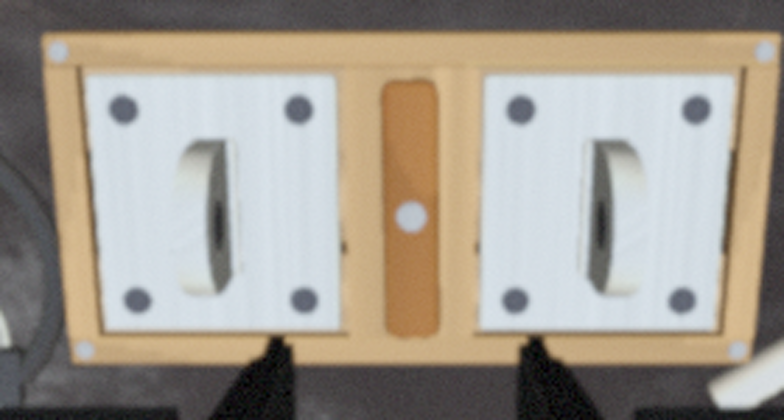

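```bash
python3 - <<'E'
from seg import *
im,d,p=load('w23')
f=lambda pts,z=30:np.array([px2w(p,180+a/2.8-.32,150+b/2.8-.32,z=z)[:2] for a,b in pts])
T=np.array([[np.cos(1.006),np.sin(1.006)],[np.sin(1.006),-np.cos(1.006)]])
for n,h in [('a',[(123,110),(298,110),(138,300),(304,300)]),('b',[(521,110),(696,110),(515,300),(682,300)])]:
    c=f(h).mean(0)-bias(1.006); r=T@(c-[444.3,72.6]); print(n,'tray x %.1f y %.1f'%(r[0],-r[1]))
    g=[]
    for a,b in h:
        for du in range(-6,7,3):
            for (da,db) in [(du+25,0),(0,12)]:
                u=int(180+(a+da)/2.8);v=int(150+(b+db)/2.8); g.append(px2w(p,u,v,d=d[v,u]))
    g=np.array(g);A=np.c_[g[:,:2]-g[:,:2].mean(0),np.ones(len(g))];k=np.linalg.lstsq(A,g[:,2],rcond=None)[0];print('z',k[2].round(2),'tilt',k[:2].round(4))
E
```

```text
a tray x -0.1 y 64.5
z 31.19 tilt [-0.014  -0.0057]
b tray x 0.0 y -62.7
z 38.84 tilt [-0.1974  0.6743]
```

Request:
play_rows --targets '[{"linear":[0.5,1.4,50],"turn":-0.014},{"linear":[0.5,1.4,100],"turn":-0.014},{"linear":[0.5,1.4,130],"turn":-0.014},{"linear":[0.5,1.4,149],"turn":-0.014},{"linear":[0.5,1.4,149],"turn":-0.014},{"linear":[0.5,1.4,149],"turn":-0.014}]'

```text
t: 48.85
eef_pos: [445.3, 72.6, 112.8]
tcp_rot: [-3.141, 0.0, 1.02]
ft_force: [-0.0, 0.1, -0.7]
opening: 0.42
```

Request:
play_rows --hand 0 --targets '[{"linear":[0,0,0],"turn":0},{"linear":[0,0,0],"turn":0},{"linear":[0,0,0],"turn":0},{"linear":[0,0,0],"turn":0},{"linear":[0,0,0],"turn":0}]'

```text
t: 49.48
eef_pos: [444.9, 72.8, 112.9]
tcp_rot: [-3.141, 0.0, 1.02]
ft_force: [-2.9, 6.2, 6.7]
opening: 0.186
```

Request:
play_rows --targets '[{"linear":[0,0,0],"turn":-0.15},{"linear":[0,0,0],"turn":-0.3},{"linear":[0,0,0],"turn":-0.45},{"linear":[0,0,0],"turn":-0.6},{"linear":[0,0,0],"turn":-0.75},{"linear":[0,0,0],"turn":-0.9},{"linear":[0,0,0],"turn":-1.05},{"linear":[0,0,0],"turn":-1.2},{"linear":[0,0,0],"turn":-1.35},{"linear":[0,0,0],"turn":-1.48},{"linear":[0,0,0],"turn":-1.54},{"linear":[0,0,0],"turn":-1.54},{"linear":[0,0,0],"turn":-1.54}]'

```text
t: 51.1
eef_pos: [444.4, 72.7, 112.9]
tcp_rot: [-3.141, -0.002, 2.56]
ft_force: [-6.0, 4.2, 9.5]
opening: 0.182
```

Request:
play_rows --hand 40 --targets '[{"linear":[0,0,0],"turn":0},{"linear":[0,0,0],"turn":0},{"linear":[0,0,0],"turn":0},{"linear":[0,0,-40],"turn":0},{"linear":[0,0,-100],"turn":0},{"linear":[0,0,-160],"turn":0},{"linear":[0,0,-160],"turn":0},{"linear":[0,0,-160],"turn":0}]'

```text
t: 52.1
eef_pos: [445.2, 72.3, 272.2]
tcp_rot: [-3.141, 0.0, 2.56]
ft_force: [-0.4, -0.3, -0.4]
opening: 0.416
```

```bash
python3 - <<'E'
from seg import *
s=env.state(); print(s['t'],np.round(s['eef_pos'],1),s['tcp_rot'],s['opening'])
im,d,p=snap('wrist','w24')
E

```

```text
52.1 [445.2  72.3 272.2] [-3.14148065e+00  2.71513514e-05  2.55970876e+00] 0.41557786840369687
```

View pics/w24.png

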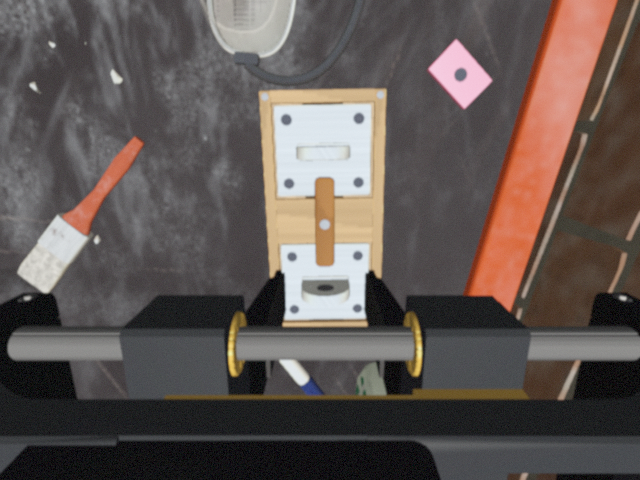

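```bash
python3 - <<'E'
from seg import *
snap('top','t9'); crop('t9',190,160,470,320,2.8,'c13')
E

```

```text
(no output)
```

View pics/c13.png

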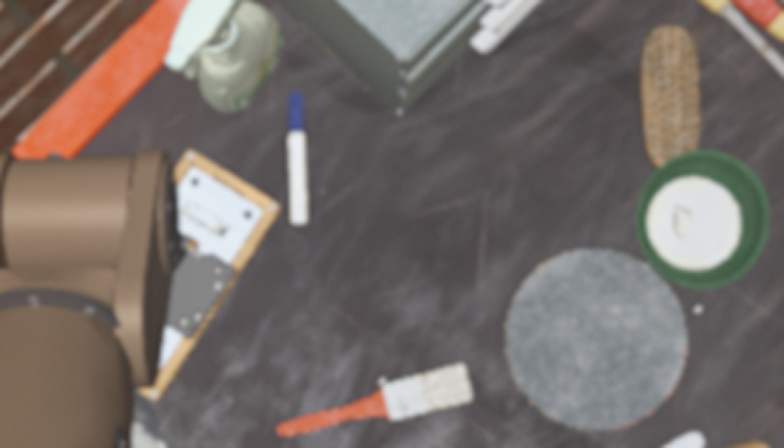

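No steel plates are left on the bench, the plaster is in the bowl at crop pixel (682,220), and the brush and marker haven't moved. Handing in.

```bash
python3 - <<'E'
from cell import env
print(env.job_done()); print(env.state()['t'])
E

```

```text
the job is handed in; nothing more can be done
None
the job is handed in; nothing more can be done
```

The fixing kit is made up and I handed the job in at about 52 s. No verdict was reported, so the results below come from my own checks.

- **Button:** I turned it in line with the bar first, and square across both brackets last. The final gripper angle puts it at about 1.55 rad.
- **Plaster:** only one piece was present, in bay a. It is in the green bowl beside the banding wheel, seen there in both the wrist and top pictures.
- **Plates:** three grey steel plates were on the bench. One is in bay a and two are stacked in bay b; the wrist pictures showed all three lying in the wells. The pink look-alike was left alone.
- **Brackets:** both sit within about 1 mm of their bay centres. Each met the seat with about 15 N of reaction at the expected height, and their tops measured about 31 mm against the 30 mm rim.
- **Bystanders:** the marker and brush look unmoved in the last top view, and the hand was well clear of everything at hand-in.

**Checks that disagreed:**
- The top camera read about 3 mm off and the wrist camera about 1.3 mm off, judged against where the gripper closed on the button. I corrected for both.
- The last depth check on bracket b read about 39 mm with a large tilt, probably because some samples fell on its lug. I relied on the earlier reading there, about 30.8 mm with a tilt of 0.005.

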